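# Put the trimming tools away

## Robot

A 6-joint arm with a two-finger parallel gripper is mounted at the origin on the work surface. World frame = base frame: x ahead of the robot, y to its left, z up, the work surface at z = 0. Lengths are in m, angles in rad, forces in N, time in s.
With the tool pointing down it reaches from about 0.375 to 0.9 m from the base axis. Payload 3.1 kg.
Tool frame: the origin (TCP) lies midway between the tips of the shut fingers; the grasp point (between the pads) lies 19 mm behind it; x points along the fingers, z is the direction in which the jaws open and shut, and the axes are right-handed (so a half turn about x gives the same grasp; the last joint's range is limited). The gripper opens to 87 mm and grips with 3 to 60 N. Pads are 19 mm wide; open, the fingers measure 117 mm over their backs; the gripper's body (75 mm by 190 mm) begins 51 mm behind the grasp point.
Start: joints at [-1.46, 0.527, 1.433, -0, 1.181, -0.178], TCP at [0.179, -0.599, 0.223] pointing down, gripper open.
Joint ranges: [-3.08, 3.08], [-0.75, 2.2], [0.22, 2.44], [-1.43, 4.57], [0, 2.65], [-2.85, 2.85]. Speed limits (rad/s): [2.79, 2.79, 3.14, 3.14, 3.14, 3.14].

## Interface

Orientations are given as a unit quaternion [x, y, z, w].
In Python, from rig import readout, imaging, robot gives the robot as it stands. The module is installed in compiled form; this text tells all that it offers.
- The arm moves only by the tool play_rows, never from a script. Its argument "rows" is text: rows parted by semicolons, each of 7 numbers parted by spaces: the turn, a rotation vector about the tool's x, y, z in rad, then the shift along the tool's x, y, z in mm, then the closure, from 0 (fully open) to 1 (shut). In form: ax ay az tx ty tz gripper; .... A call has 1 to 8 rows; each row shifts and turns the commanded pose from where the row before left it, along the tool's axes as they then stand; what a row does not reach is not made up. A row lasts 1/12 s, in which the tool goes at most 41.7 mm and 7.16 degrees, less where a joint would pass 70% of its speed; a pose out of reach is approached as far as the arm can. A call with a gripper value outside its range is refused whole. The fingers move at their own pace and stop on an object; "squeeze" is the grip in N (left out, the last holds). Time passes only in rows, so rows that do not move let the fingers close. It gives the time, the measured TCP pose, the force and the opening at its end, in the units of the state.
- readout.get_obs(): the state, without advancing time (a new reading comes with each control period).
- imaging.camera(name): name is "scene" or "top" or "wrist"; returns the picture (384x512x3 uint8, blue, green, red); there is no depth.
- imaging.camera_info(name): a dict with "K" (3x3 intrinsics, pixels), "world_to_cam" (4x4, takes a point from world to camera coordinates). Camera axes: x right, y down, z forward; pixel columns grow to the right and rows downward; lengths in m; the calibration is good to about 2 mm. The wrist camera is an equidistant fisheye: a pixel r from the principal point sees the ray r / f radians off the axis. A picture is of the moment at which its call begins: read the wrist's pose just before it. camera_info takes no time and is no camera call; for the wrist camera it gives the pose at the moment of the call.
- robot.hand_in(): hands the job in, once; it reports no verdict.
The state is a dict: "time": time; "q": joint angles; "joint_velocities": joint speeds; "joint_torque": joint torques, N m; "position": TCP position; "tool_rot": TCP orientation; "ft_force": force on the tool from outside, world axes, zero at the start; "moment": the same for the moment, N m; "grip_width": finger opening in m.
Only numpy, scipy, OpenCV 4.12 (cv2) and the standard library are available. Lean on these libraries where they do the work, as an engineer would, in place of code of your own. Each camera call takes 0.05 s, during which the arm holds its last target. There are 200 camera calls.

## Task

Put the pottery tools away: snap every loop tool, whether it lies on the bench, was left in the tray or was clipped in the wrong way round, sideways into a pair of spring clips on the rack, fully home in both clips of the pair with the handle centred between them and the loop at the rack's yellow-striped side, and lay every scraper flat in a tray compartment of its own, along the compartment with its blade at the tray's yellow end. Not every tool is there each time. Do not disturb the clay dish, the blue bowl or the jar.

Things in the scene. Friction and masses are not known exactly. Their poses are not given: they have to be found in the camera images.
- rack: Fixed beech clip rack. Base board 150 (x) by 250 (y) by 10 mm, yellow stripe along its own +x edge. Two rails 16 mm wide at x = -36 and +36 mm run along y, tops at z = 34 mm, 56 mm of free space between them down to the base. Either rail carries four sprung steel C-clips, mouths up: four pairs, at y = -93, -31, 31 and 93 mm. Origin: centre of its underside, z up.
- tray: Fixed open wooden tray, 200 mm (x) by 262 mm (y), 30 mm high, walls and dividers 6 mm, floor top at z = 6 mm. Two dividers running along x make three long compartments, each 188 mm by 79 mm inside, centred at y = -85.3, 0 and +85.3 mm. The end wall at the tray's own +x end is painted yellow. Origin: centre of its underside, z up.
- dish: Bystander: unfired grey clay bowl 116 mm across, 45 mm high, on a grey banding wheel (132 mm across, top 38 mm above the bench); origin at the centre of its underside.
- glaze_bowl: Bystander: small blue glazed bowl, 72 mm across, 36 mm high; origin at the centre of its underside.
- slip_jar: Bystander: brown jar with a white lid, 72 mm across, 95 mm tall; origin at the centre of its underside.
- pair0 (a point): Seat of clip pair 0: where the middle of a clipped handle's axis belongs, midway between the clips, 48 mm up; axes as the rack's, x along the handle, +x to the stripe. Clips 10 mm, mouth 24 mm wide, 15 mm above the seat; throat 13 mm wide, 7 mm above it. Both together: 7 N to push in, 10 N to pull out; an unseated handle stays 7 mm or more too high. A clipped handle slides lengthwise.
- pair1 (a point): Seat of clip pair 1: where the middle of a clipped handle's axis belongs, midway between the clips, 48 mm up; axes as the rack's, x along the handle, +x to the stripe. Clips 10 mm, mouth 24 mm wide, 15 mm above the seat; throat 13 mm wide, 7 mm above it. Both together: 7 N to push in, 10 N to pull out; an unseated handle stays 7 mm or more too high. A clipped handle slides lengthwise.
- pair2 (a point): Seat of clip pair 2: where the middle of a clipped handle's axis belongs, midway between the clips, 48 mm up; axes as the rack's, x along the handle, +x to the stripe. Clips 10 mm, mouth 24 mm wide, 15 mm above the seat; throat 13 mm wide, 7 mm above it. Both together: 7 N to push in, 10 N to pull out; an unseated handle stays 7 mm or more too high. A clipped handle slides lengthwise.
- pair3 (a point): Seat of clip pair 3: where the middle of a clipped handle's axis belongs, midway between the clips, 48 mm up; axes as the rack's, x along the handle, +x to the stripe. Clips 10 mm, mouth 24 mm wide, 15 mm above the seat; throat 13 mm wide, 7 mm above it. Both together: 7 N to push in, 10 N to pull out; an unseated handle stays 7 mm or more too high. A clipped handle slides lengthwise.
- loop_a: Loop trimming tool (pale wooden handle wrapped green at its butt), 45 g: round handle 18 mm thick, 130 mm long (full thickness over the middle 112 mm), then a flat steel loop 30 to 36 mm wide that keeps it from rolling far. Origin: middle of the handle, on its axis, 9 mm above what it lies on; x along the handle towards the loop. None if absent.
- loop_a_ferrule (a point): Ferrule of loop_a, where the loop begins, 62 mm along x from its origin; the loop goes on to 106 mm.
- loop_b: Loop trimming tool (dark wooden handle wrapped white; starts clipped the wrong way round in pair 1), 45 g: round handle 18 mm thick, 130 mm long (full thickness over the middle 112 mm), then a flat steel loop 30 to 36 mm wide that keeps it from rolling far. Origin: middle of the handle, on its axis, 9 mm above what it lies on; x along the handle towards the loop. None if absent.
- loop_b_ferrule (a point): Ferrule of loop_b, where the loop begins, 62 mm along x from its origin; the loop goes on to 106 mm.
- loop_c: Loop trimming tool (mid-brown wooden handle wrapped blue; starts in the tray's middle compartment), 45 g: round handle 18 mm thick, 130 mm long (full thickness over the middle 112 mm), then a flat steel loop 30 to 36 mm wide that keeps it from rolling far. Origin: middle of the handle, on its axis, 9 mm above what it lies on; x along the handle towards the loop. None if absent.
- loop_c_ferrule (a point): Ferrule of loop_c, where the loop begins, 62 mm along x from its origin; the loop goes on to 106 mm.
- loop_d: Loop trimming tool (pale wooden handle wrapped red at its butt), 45 g: round handle 18 mm thick, 130 mm long (full thickness over the middle 112 mm), then a flat steel loop 30 to 36 mm wide that keeps it from rolling far. Origin: middle of the handle, on its axis, 9 mm above what it lies on; x along the handle towards the loop. None if absent.
- loop_d_ferrule (a point): Ferrule of loop_d, where the loop begins, 62 mm along x from its origin; the loop goes on to 106 mm.
- scraper_a: Flat scraper (pale handle with green wrap, steel blade), 60 g, 150 mm long: flat wooden handle 20 mm wide and 12 mm thick from x = -75 to +25 mm, then a blade 44 mm wide, 4 mm thick, flush with the handle's underside, to x = +75 mm. Origin: middle of its length, on the underside; x runs towards the blade, z up. None if it is absent this time.
- scraper_a_blade (a point): Middle of the blade's front edge of scraper_a, 75 mm along x from its origin.
- scraper_b: Flat scraper (dark handle with yellow wrap, steel blade), 60 g, 150 mm long: flat wooden handle 20 mm wide and 12 mm thick from x = -75 to +25 mm, then a blade 44 mm wide, 4 mm thick, flush with the handle's underside, to x = +75 mm. Origin: middle of its length, on the underside; x runs towards the blade, z up. None if it is absent this time.
- scraper_b_blade (a point): Middle of the blade's front edge of scraper_b, 75 mm along x from its origin.
- scraper_c: Flat scraper (mid-brown handle with white wrap, orange blade), 60 g, 150 mm long: flat wooden handle 20 mm wide and 12 mm thick from x = -75 to +25 mm, then a blade 44 mm wide, 4 mm thick, flush with the handle's underside, to x = +75 mm. Origin: middle of its length, on the underside; x runs towards the blade, z up. None if it is absent this time.
- scraper_c_blade (a point): Middle of the blade's front edge of scraper_c, 75 mm along x from its origin.
Things that resemble listed ones, but are neither listed nor needed, are in the scene too. Leave any turquoise look-alike of the scraper_a alone.

How it is judged:
By the outcome, as a careful person would: the job done as asked, in the order asked, and still so for the second after the job is handed in, with the robot touching nothing.
Of loop_a, loop_b, loop_c, loop_d only 3 to 4 are there at a start; the rules pass over those that are not, and their reading is None.
Of scraper_a, scraper_b, scraper_c only 2 to 3 are there at a start; the rules pass over those that are not, and their reading is None.
At some moment in a run one of loop_a, loop_b, loop_d, scraper_a, scraper_b, scraper_c may be knocked a few centimetres aside while the robot is not near it.
Once in a run the grip may slacken for a moment while it holds something.
It also fails if it takes over 210 s, if anything falls off the work surface, if the arm or the gripper's body presses on something with over 40 N, if the wrist force passes 120 N, or if a joint passes its speed limit or range.

## Working session

There is one attempt and no reset: what is moved stays moved. The work goes in short steps, Python scripts to look and compute and a tool call to move; the robot and the scene stay as the last step left them, time stands still between calls to the robot, and variables do not carry over. Pictures are saved under pics/ and viewed, about 12 in all and at most 16, crops included, and the job is handed in when it is done.

Besides the shell and the picture viewer there is one more tool, called after "Emit:" by a JSON object that holds its "fn" and its "kwargs". play_rows: Moves the arm, as the interface text tells. Its arguments: {"type":"object","properties":{"rows":{"type":"string"},"squeeze":{"type":"number"}},"required":["rows"]}

```bash
mkdir -p pics; cat > h.py <<'E'
import numpy as np, cv2
from scipy.spatial.transform import Rotation as R
from rig import readout, imaging, robot
def ray(name,u,v,info=None):
    i=info or imaging.camera_info(name); K=np.array(i["K"]);T=np.array(i["world_to_cam"])
    if name=="wrist":
        x=(u-K[0,2])/K[0,0];y=(v-K[1,2])/K[1,1];r=np.hypot(x,y);d=np.array([x/r*np.sin(r),y/r*np.sin(r),np.cos(r)]) if r>1e-9 else np.array([0,0,1.])
    else: d=np.array([(u-K[0,2])/K[0,0],(v-K[1,2])/K[1,1],1])
    Rm=T[:3,:3]; return -Rm.T@T[:3,3], Rm.T@d
def at(name,u,v,z,info=None):
    c,d=ray(name,u,v,info); return c+d*(z-c[2])/d[2]
def proj(name,P,info=None):
    i=info or imaging.camera_info(name);K=np.array(i["K"]);T=np.array(i["world_to_cam"])
    p=T[:3,:3]@np.array(P)+T[:3,3]
    if name=="wrist":
        r=np.hypot(p[0],p[1]);t=np.arctan2(r,p[2]);return K[0,2]+K[0,0]*t*p[0]/r,K[1,2]+K[1,1]*t*p[1]/r
    return K[0,0]*p[0]/p[2]+K[0,2],K[1,1]*p[1]/p[2]+K[1,2]
E
python3 - <<'E'
from h import *
np.set_printoptions(precision=4,suppress=True)
o=readout.get_obs();print(o)
for n in("scene","top","wrist"):
    im=imaging.camera(n);cv2.imwrite(f"pics/{n}0.png",cv2.resize(im,(800,600),interpolation=cv2.INTER_CUBIC));np.save(f"pics/{n}0.npy",im)
    i=imaging.camera_info(n);print(n,np.array(i["K"]),np.array(i["world_to_cam"]))
E
```

```text
{'time': 0.0, 'q': array([-1.4595,  0.5285,  1.4339, -0.    ,  1.1814, -0.1785]), 'joint_velocities': array([0.0003, 0.0003, 0.0015, 0.0012, 0.0004, 0.0003]), 'joint_torque': array([ -0.0009, -44.0043, -17.6594,   0.0634,   0.0583,  -0.0002]), 'position': array([ 0.1785, -0.5982,  0.2216]), 'tool_rot': array([ 0.4231,  0.5675, -0.422 ,  0.5664]), 'ft_force': array([ 1.137 ,  0.1623, -0.304 ]), 'moment': array([ 0.0008, -0.0111, -0.0246]), 'grip_width': 0.08665557524759541}
scene [[349.628    0.     255.7836]
 [  0.     349.628  186.6579]
 [  0.       0.       1.    ]] [[-0.5674  0.8234  0.009   0.219 ]
 [ 0.5524  0.3887 -0.7374 -0.255 ]
 [-0.6106 -0.4135 -0.6754  1.552 ]
 [ 0.      0.      0.      1.    ]]
top [[458.9546   0.     253.8828]
 [  0.     458.9546 190.2601]
 [  0.       0.       1.    ]] [[ 0.0239 -0.9997  0.0013  0.0708]
 [-0.9981 -0.0239 -0.0574  0.4946]
 [ 0.0574  0.0001 -0.9984  1.4688]
 [ 0.      0.      0.      1.    ]]
wrist [[297.3186   0.     252.0287]
 [  0.     297.3186 193.578 ]
 [  0.       0.       1.    ]] [[ 0.2856 -0.9583 -0.0023 -0.6236]
 [-0.9196 -0.2747  0.2808 -0.0343]
 [-0.2697 -0.0781 -0.9598  0.3921]
 [ 0.      0.      0.      1.    ]]
```

View pics/top0.png

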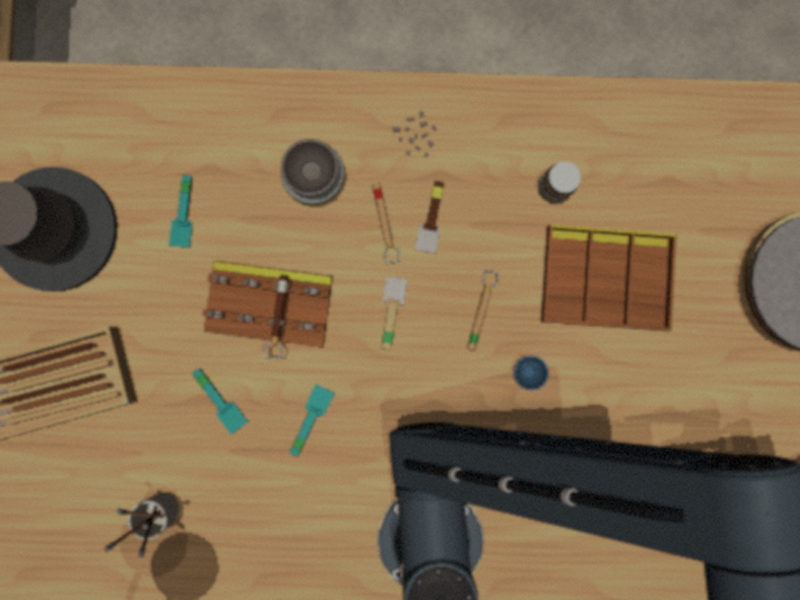

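View pics/scene0.png

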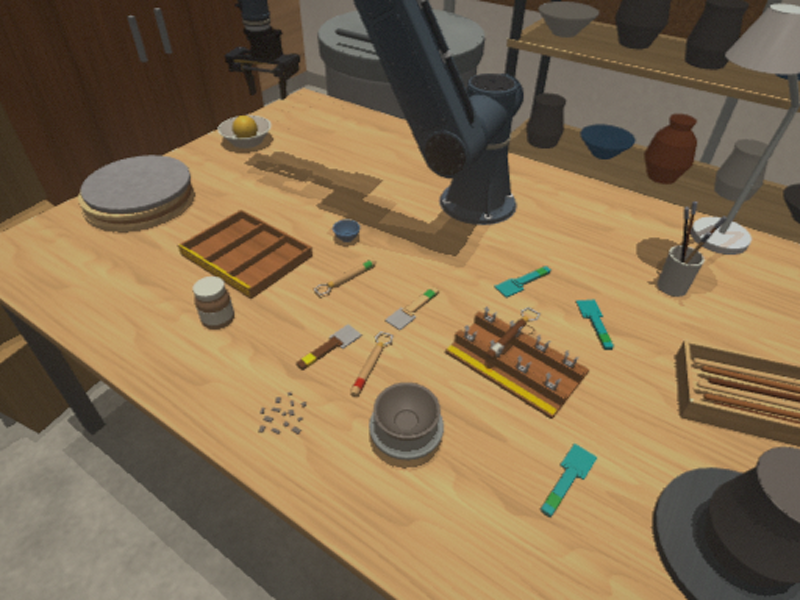

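Top view: the tray is empty, so loop_c is absent, and scraper_c isn't there either. Present are loop_a (butt 474,345; loop 490,275), loop_d (butt 378,190; loop 391,257), loop_b in the rack (278,310), scraper_a (390,310) and scraper_b (433,215). I'll enlarge to measure.

```bash
python3 - <<'E'
from h import *
im=np.load("pics/top0.npy")
# original crop cols 125-325? rows 110-235, x4
c=cv2.resize(im[110:235,125:325],None,fx=4,fy=4,interpolation=cv2.INTER_CUBIC);cv2.imwrite("pics/c1.png",c)
c=cv2.resize(im[110:235,255:455],None,fx=4,fy=4,interpolation=cv2.INTER_CUBIC);cv2.imwrite("pics/c2.png",c)
E
```

```text
(no output)
```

View pics/c1.png

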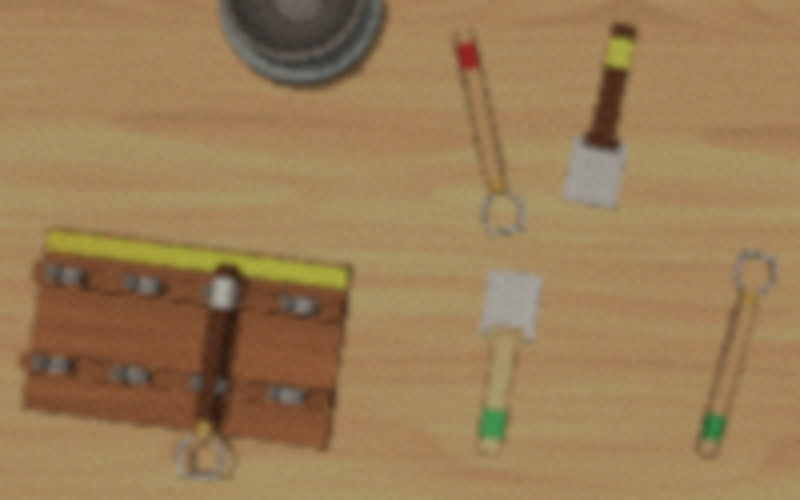

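View pics/c2.png

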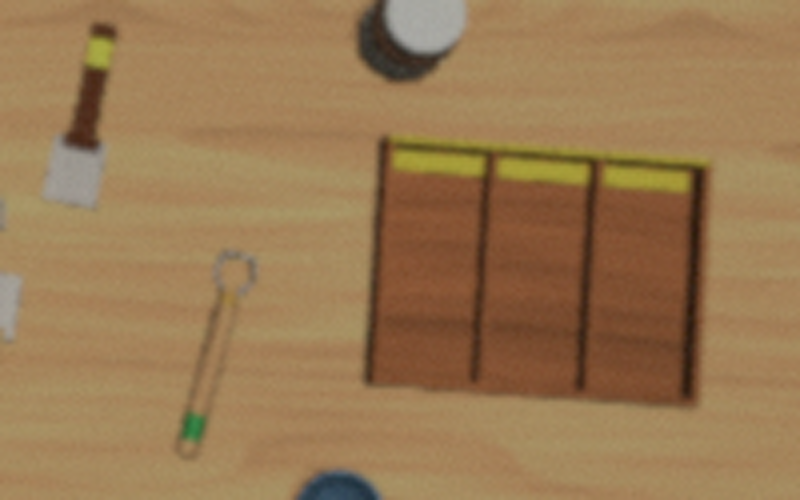

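c1 shows the rack corners at (48,230), (352,268), (328,450), (24,408) and all the clips, plus loop_d, scraper_b, scraper_a and loop_a. c2 shows the tray rim corners at (383,137), (710,163), (695,404), (367,383).

```bash
cat > m.py <<'E'
from h import *
np.set_printoptions(precision=4,suppress=True)
def q(px,py,z,ox=125): return at("top",ox+(px+.5)/4-.5,110+(py+.5)/4-.5,z)[:2]
def fit(L,W,ps):  # rigid fit of model pts to world pts
    a=np.array(L)-np.mean(L,0);b=np.array(W)-np.mean(W,0)
    th=np.arctan2((a[:,0]*b[:,1]-a[:,1]*b[:,0]).sum(),(a*b).sum());c,s=np.cos(th),np.sin(th);Rm=np.array([[c,-s],[s,c]])
    t=np.mean(W,0)-Rm@np.mean(L,0);print(ps,t,np.degrees(th),"res",np.abs(np.array(W)-(np.array(L)@Rm.T+t)).max());return t,th,Rm
W=[q(48,230,.01),q(352,268,.01),q(328,450,.01),q(24,408,.01)]
L=[[.075,.125],[.075,-.125],[-.075,-.125],[-.075,.125]]
fit(L,W,"rack base")
W2=[q(*p,.052) for p in((70,275),(147,285),(300,305),(53,364),(131,375),(208,384),(289,395))]
L2=[[.036,.093],[.036,.031],[.036,-.093],[-.036,.093],[-.036,.031],[-.036,-.031],[-.036,-.093]]
fit(L2,W2,"rack clips"); fit(L+L2,W+W2,"rack all")
W=[q(*p,.03,255) for p in((383,137),(710,163),(695,404),(367,383))]
fit([[.1,.131],[.1,-.131],[-.1,-.131],[-.1,.131]],W,"tray")
def tool(n,a,b,la,lb,z,ox=125):
    A=q(*a,z,ox);B=q(*b,z,ox);d=B-A;print(n,"len",np.linalg.norm(d),"exp",lb-la,"yaw",np.degrees(np.arctan2(d[1],d[0])),"org",(A+B)/2-d/np.linalg.norm(d)*(la+lb)/2)
tool("loop_a",(708,457),(755,250),-.065,.106,.008)
tool("loop_d",(458,32),(503,235),-.065,.106,.008)
tool("scr_a",(488,455),(514,269),-.075,.075,.008)
tool("scr_b",(624,25),(590,207),-.075,.075,.008)
tool("loop_b",(228,266),(205,476),-.065,.106,.052)
E
python3 m.py
```

```text
rack base [0.4735 0.3486] -5.995294212380036 res 0.0023920845455140394
rack clips [0.4747 0.3493] -6.32655860700929 res 0.0020675700092934735
rack all [0.4743 0.3491] -6.122453616191133 res 0.0030174460055528707
tray [ 0.5434 -0.35  ] -2.9224169777468925 res 0.0033424298415717923
loop_a len 0.17240392263039567 exp 0.17099999999999999 yaw -11.781725626919592 org [ 0.4524 -0.0876]
loop_d len 0.17092131431236562 exp 0.17099999999999999 yaw -166.16129660898915 org [0.667  0.1211]
scr_a len 0.15219963706111367 exp 0.15 yaw -6.557323995166117 org [0.461  0.0948]
scr_b len 0.15244358478269898 exp 0.15 yaw 170.71492212230052 org [0.664  0.0132]
loop_b len 0.1658583854933772 exp 0.17099999999999999 yaw 175.6526900253987 org [0.4675 0.3162]
```

View pics/wrist0.png

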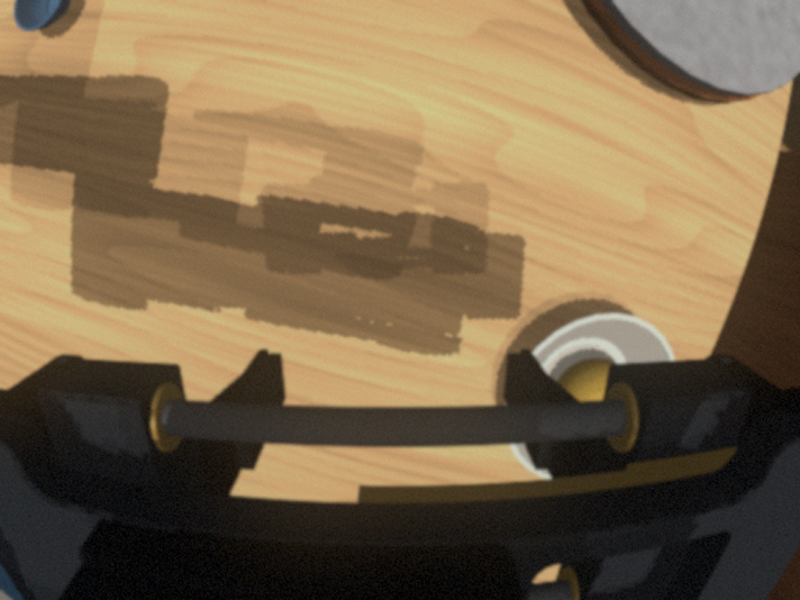

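```bash
cat > go.py <<'E'
from h import *; import sys
np.set_printoptions(precision=3,suppress=True)
# usage: go.py x y z phi_deg ...   (tool-z yaw); prints successive tool-frame deltas
o=readout.get_obs();p=o["position"];M=R.from_quat(o["tool_rot"]).as_matrix()
print("t",round(o["time"],2),"p",p,"phi",np.degrees(np.arctan2(M[1,2],M[0,2])),"q",o["q"],"F",o["ft_force"],"w",o["grip_width"])
a=list(map(float,sys.argv[1:]))
for i in range(0,len(a),4):
    x,y,z,ph=a[i:i+4];f=np.radians(ph);c,s=np.cos(f),np.sin(f)
    N=np.array([[0,-s,c],[0,c,s],[-1,0,0]])
    rv=R.from_matrix(M.T@N).as_rotvec();d=M.T@(np.array([x,y,z])-p)*1000
    q6=np.arctan2(y,x)-f
    # if turning first then shifting: shift in the new axes too
    print("turn",rv,"deg",np.degrees(np.linalg.norm(rv)),"shift(old axes)",d,"shift(new axes)",N.T@(np.array([x,y,z])-p)*1000,"q6~",(q6+np.pi)%(2*np.pi)-np.pi)
    p=np.array([x,y,z]);M=N
E
python3 - <<'E'
from m import *
c=q(300,10,.06);print("dish?",c, "jar top",q(425,20,.095,255),"bowl",q(340,520,.02,255))
# dish via full top picture (800x600 scale 1.5625): center (312,172), lid (564,177), bowl (531,373)
for n,u,v,z in(("dish",312,172,.083),("wheel",315,176,.038),("jar",564,177,.095),("bowl",531,373,.036)): print(n,at("top",u/1.5625,v/1.5625,z))
i=imaging.camera_info("wrist");print("cam",ray("wrist",252,193)[0])
E
python3 go.py .4675 .3162 .25 -96
```

```text
rack base [0.4735 0.3486] -5.995294212380036 res 0.0023920845455140394
rack clips [0.4747 0.3493] -6.32655860700929 res 0.0020675700092934735
rack all [0.4743 0.3491] -6.122453616191133 res 0.0030174460055528707
tray [ 0.5434 -0.35  ] -2.9224169777468925 res 0.0033424298415717923
loop_a len 0.17240392263039567 exp 0.17099999999999999 yaw -11.781725626919592 org [ 0.4524 -0.0876]
loop_d len 0.17092131431236562 exp 0.17099999999999999 yaw -166.16129660898915 org [0.667  0.1211]
scr_a len 0.15219963706111367 exp 0.15 yaw -6.557323995166117 org [0.461  0.0948]
scr_b len 0.15244358478269898 exp 0.15 yaw 170.71492212230052 org [0.664  0.0132]
loop_b len 0.1658583854933772 exp 0.17099999999999999 yaw 175.6526900253987 org [0.4675 0.3162]
dish? [0.7334 0.26  ] jar top [ 0.7297 -0.2417] bowl [ 0.3409 -0.1954]
dish [0.7346 0.2572 0.083 ]
wheel [0.7369 0.2564 0.038 ]
jar [ 0.7339 -0.2419  0.095 ]
bowl [ 0.3444 -0.193   0.036 ]
cam [ 0.2524 -0.5764  0.3845]
t 0.15 p [ 0.179 -0.598  0.222] phi -73.39768860189284 q [-1.46   0.528  1.434  0.     1.181 -0.178] F [ 0.129 -0.474  0.192] w 0.08699240350783616
turn [ 0.394 -0.002  0.   ] deg 22.602500598649872 shift(old axes) [ -26.728  538.211 -793.922] shift(new axes) [ -28.215  191.753 -939.752] q6~ 2.2702019610593265
```

```bash
python3 go.py .53 -.1 .25 -96 .4675 .3162 .22 -96
```

```text
t 0.15 p [ 0.179 -0.598  0.222] phi -73.39768860189284 q [-1.46   0.528  1.434  0.     1.181 -0.178] F [ 0.129 -0.474  0.192] w 0.08699240350783616
turn [ 0.394 -0.002  0.   ] deg 22.602500598649872 shift(old axes) [ -27.437  479.186 -377.216] shift(new axes) [ -28.215  297.415 -532.365] q6~ 1.4890291802473392
turn [0. 0. 0.] deg 0.0 shift(old axes) [  30.    -105.662 -407.387] shift(new axes) [  30.    -105.662 -407.387] q6~ 2.2702019610593265
```

Emit:
{"fn": "play_rows", "kwargs": {"rows": "0.099 0 0 -7 0 0 0;0.099 0 0 -7 0 0 0;0.098 0 0 -7 0 0 0;0.098 0 0 -7 0 0 0;0 0 0 0 14.9 -26.6 0;0 0 0 0 14.9 -26.6 0;0 0 0 0 14.9 -26.6 0;0 0 0 0 14.9 -26.6 0"}}

```text
time: 0.82
position: [0.2493, -0.498, 0.2502]
tool_rot: [0.526, 0.473, -0.525, 0.473]
ft_force: [-0.7, -0.2, 0.5]
grip_width: 0.0871
```

Emit:
{"fn": "play_rows", "kwargs": {"rows": "0 0 0 0 14.9 -26.6 0;0 0 0 0 14.9 -26.6 0;0 0 0 0 14.9 -26.6 0;0 0 0 0 14.9 -26.6 0;0 0 0 0 14.9 -26.6 0;0 0 0 0 14.9 -26.6 0;0 0 0 0 14.9 -26.6 0;0 0 0 0 14.9 -26.6 0"}}

```text
time: 1.48
position: [0.3902, -0.2985, 0.2504]
tool_rot: [0.525, 0.473, -0.525, 0.473]
ft_force: [0.3, -0.8, -0.8]
grip_width: 0.0873
```

Emit:
{"fn": "play_rows", "kwargs": {"rows": "0 0 0 0 14.9 -26.6 0;0 0 0 0 14.9 -26.6 0;0 0 0 0 14.9 -26.6 0;0 0 0 0 14.9 -26.6 0;0 0 0 0 14.9 -26.6 0;0 0 0 0 14.9 -26.6 0;0 0 0 0 14.9 -26.6 0;0 0 0 0 14.9 -26.6 0"}}

```text
time: 2.15
position: [0.5308, -0.0993, 0.2503]
tool_rot: [-0.525, -0.473, 0.525, -0.473]
ft_force: [0.2, -0.7, 0.4]
grip_width: 0.0871
```

Emit:
{"fn": "play_rows", "kwargs": {"rows": "0 0 0 2 -7 -27 0;0 0 0 2 -7 -27 0;0 0 0 2 -7 -27 0;0 0 0 2 -7 -27 0;0 0 0 2 -7 -27 0;0 0 0 2 -7 -27 0;0 0 0 2 -7 -27 0;0 0 0 2 -7 -27 0"}}

```text
time: 2.82
position: [0.4965, 0.1212, 0.2343]
tool_rot: [-0.525, -0.473, 0.526, -0.473]
ft_force: [0.3, 0.7, -0.3]
grip_width: 0.0871
```

Emit:
{"fn": "play_rows", "kwargs": {"rows": "0 0 0 2 -7 -27 0;0 0 0 2 -7 -27 0;0 0 0 2 -7 -27 0;0 0 0 2 -7 -27 0;0 0 0 2 -7 -27 0;0 0 0 2 -7 -27 0;0 0 0 2 -7 -27 0;0 0 0 0 0 0 0"}}

```text
time: 3.48
position: [0.4668, 0.3171, 0.22]
tool_rot: [0.525, 0.475, -0.524, 0.474]
ft_force: [0.6, -0.7, -0.4]
grip_width: 0.087
```

```bash
cat > snap.py <<'E'
from h import *; import sys,json
n=sys.argv[1];cam=sys.argv[2] if len(sys.argv)>2 else "wrist"
i=imaging.camera_info(cam);im=imaging.camera(cam);np.save(f"pics/{n}.npy",im);json.dump({k:np.array(i[k]).tolist() for k in i},open(f"pics/{n}.json","w"))
cv2.imwrite(f"pics/{n}.png",cv2.resize(im,(800,600),interpolation=cv2.INTER_CUBIC))
E
python3 go.py .4675 .3162 .22 -96;python3 snap.py b1
```

```text
t 3.48 p [0.467 0.317 0.22 ] phi -95.73622346810349 q [0.397 0.449 1.59  0.003 1.102 2.067] F [ 0.636 -0.678 -0.384] w 0.0869764930964551
turn [ 0.005 -0.002  0.001] deg 0.2943720670607816 shift(old axes) [0.012 0.786 0.818] shift(new axes) [0.014 0.79  0.815] q6~ 2.2702019610593265
```

View pics/b1.png

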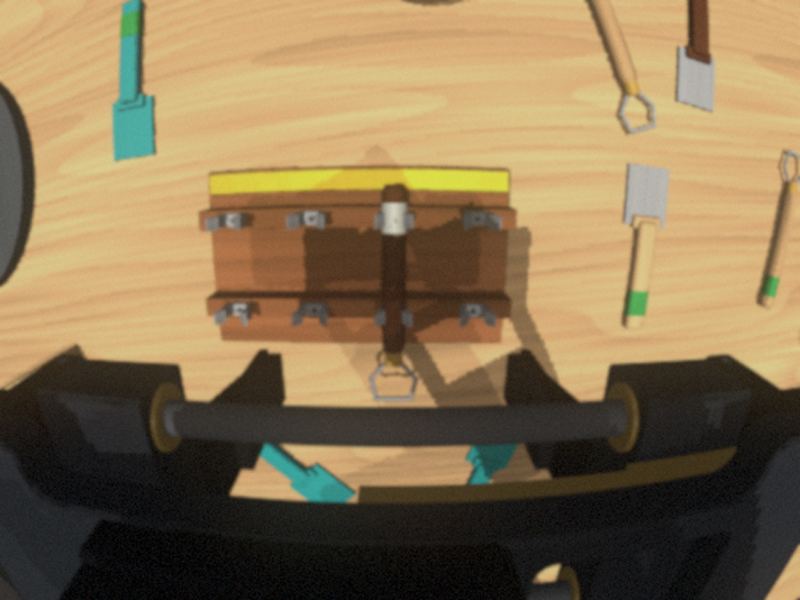

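The wrist view shows the rack square-on: loop_b's butt at (396,185), ferrule (393,360) and loop tip (393,400), with all clip tops visible.

```bash
cat > mw.py <<'E'
from h import *; import json
np.set_printoptions(precision=4,suppress=True)
S=1.5625
def W(n,u,v,z,cam="wrist"):
    i=json.load(open(f"pics/{n}.json"));return at(cam,(u+.5)/S-.5,(v+.5)/S-.5,z,i)[:2]
def fit(L,Wp,ps):
    L=np.array(L);Wp=np.array(Wp);a=L-L.mean(0);b=Wp-Wp.mean(0)
    th=np.arctan2((a[:,0]*b[:,1]-a[:,1]*b[:,0]).sum(),(a*b).sum());c,s=np.cos(th),np.sin(th);Rm=np.array([[c,-s],[s,c]])
    t=Wp.mean(0)-Rm@L.mean(0);print(ps,t,"yaw",np.degrees(th),"res",np.abs(Wp-(L@Rm.T+t)).max());return t,th
def tool(n,a,b,la,lb,z,name):
    A=W(n,*a,z);B=W(n,*b,z);d=B-A;print(name,"len",np.linalg.norm(d),"exp",lb-la,"yaw",np.degrees(np.arctan2(d[1],d[0])),"org",(A+B)/2-d/np.linalg.norm(d)*(la+lb)/2)
E
python3 - <<'E'
from mw import *
B=[W("b1",*p,.01) for p in((210,172),(509,169),(502,341),(222,341))]
LB=[[.075,.125],[.075,-.125],[-.075,-.125],[-.075,.125]]
fit(LB,B,"base")
C=[W("b1",*p,.053) for p in((231,218),(308,218),(395,215),(482,218),(238,313),(313,313),(396,316),(475,313))]
LC=[[sx*.036,y] for sx in(1,-1) for y in(.093,.031,-.031,-.093)]
fit(LC,C,"clips");fit(LB+LC,B+C,"all")
tool("b1",(396,185),(393,401),-.065,.106,.05,"loop_b")
tool("b1",(634,326),(650,165),-.075,.075,.008,"scr_a")
tool("b1",(767,304),(791,152),-.065,.106,.009,"loop_a")
E
```

```text
base [0.4762 0.3477] yaw -5.723866011754246 res 0.0019292969697253803
clips [0.4777 0.3467] yaw -5.9686262984144145 res 0.0021325283787302918
all [0.4772 0.347 ] yaw -5.813103952938223 res 0.0026778193166314967
loop_b len 0.1698506067072136 exp 0.17099999999999999 yaw 173.5036371615665 org [0.4686 0.3172]
scr_a len 0.149157904787826 exp 0.15 yaw -5.770283298150893 org [0.4632 0.0919]
loop_a len 0.16597253188206182 exp 0.17099999999999999 yaw -9.948044580194452 org [ 0.4545 -0.0898]
```

Emit:
{"fn": "play_rows", "kwargs": {"rows": "0 0 0 30 1.8 -0.4 0;0 0 0 30 0 0 0;0 0 0 30 0 0 0;0 0 0 30 0 0 0;0 0 0 30 0 0 0;0 0 0 25 0 0 0;0 0 0 10 0 0 0;0 0 0 5 0 0 0"}}

```text
time: 4.2
position: [0.469, 0.3117, 0.0288]
tool_rot: [-0.524, -0.473, 0.527, -0.473]
ft_force: [-0.6, 0.3, -0.3]
grip_width: 0.087
```

Emit:
{"fn": "play_rows", "kwargs": {"rows": "0 0 0 0 0 0 1;0 0 0 0 0 0 1;0 0 0 0 0 0 1;0 0 0 0 0 0 1;0 0 0 0 0 0 1;0 0 0 0 0 0 1;0 0 0 0 0 0 1;0 0 0 0 0 0 1", "squeeze": 40}}

```text
time: 4.87
position: [0.47, 0.3132, 0.0309]
tool_rot: [0.526, 0.473, -0.525, 0.473]
ft_force: [-0.4, 0.5, -0.1]
grip_width: 0.0418
```

```bash
python3 go.py .4686 .3172 .03 -95.9
```

```text
t 4.87 p [0.47  0.313 0.031] phi -95.96271764356888 q [ 0.39   0.732  1.722 -0.     0.687  2.065] F [-0.444  0.485 -0.052] w 0.04175485843923786
turn [-0.001 -0.    -0.   ] deg 0.06944387627331161 shift(old axes) [ 0.866 -1.773 -3.79 ] shift(new axes) [ 0.866 -1.769 -3.792] q6~ 2.2688313705638627
```

Emit:
{"fn": "play_rows", "kwargs": {"rows": "0 0 0 0 -1.8 -3.8 1;0 0 0 0 0 0 1;0 0 0 0 0 0 1;0 0 0 0 0 0 1;0 0 0 0 0 0 1;0 0 0 0 0 0 1;0 0 0 0 0 0 1;0 0 0 0 0 0 1"}}

```text
time: 5.53
position: [0.4684, 0.3172, 0.0305]
tool_rot: [0.525, 0.473, -0.525, 0.473]
ft_force: [-0.2, 1.7, -0.0]
grip_width: 0.0167
```

```bash
python3 go.py .4686 .3172 .03 -95.9
```

```text
t 5.53 p [0.468 0.317 0.031] phi -95.97949029324104 q [0.398 0.734 1.719 0.    0.689 2.073] F [-0.175  1.664 -0.038] w 0.016735726475834063
turn [-0.001 -0.     0.   ] deg 0.08047475969139423 shift(old axes) [0.528 0.181 0.019] shift(new axes) [0.529 0.181 0.019] q6~ 2.2688313705638627
```

Emit:
{"fn": "play_rows", "kwargs": {"rows": "0 0 0 -4 0 0 1;0 0 0 -8 0 0 1;0 0 0 -12 0 0 1;0 0 0 -20 0 0 1;0 0 0 -20 0 0 1;0 0 0 -20 0 0 1;0 0 0 -20 0 0 1;0 0 0 -20 0 0 1"}}

```text
time: 6.2
position: [0.4685, 0.3165, 0.1574]
tool_rot: [0.526, 0.473, -0.525, 0.474]
ft_force: [1.1, -0.2, -0.3]
grip_width: 0.0172
```

```bash
python3 go.py .4728 .3167 .154 84.1;python3 snap.py b2
```

```text
t 6.2 p [0.469 0.316 0.157] phi -95.95960576489878 q [ 0.397  0.532  1.649 -0.001  0.959  2.073] F [ 1.129 -0.168 -0.3  ] w 0.017189100308047423
turn [ 3.141 -0.002 -0.001] deg 179.94041020471585 shift(old axes) [ 3.372  4.225 -0.649] shift(new axes) [ 3.366 -4.231  0.643] q6~ -0.8776261046782032
```

View pics/b2.png

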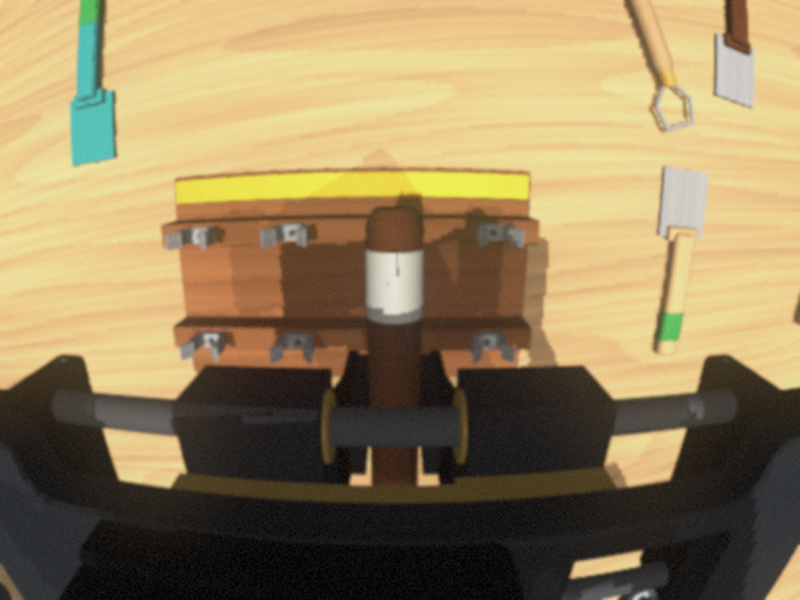

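Loop_b came out straight in the jaws, butt at (396,207). I'll check the grip offset while it's held.

```bash
python3 - <<'E'
from mw import *
b=W("b2",396,208,.176);u=np.array([np.cos(np.radians(-5.95)),np.sin(np.radians(-5.95))])
t=np.array([.4685,.3165]);print("butt along",(b-t)@u*1000,"across",(b-t)@[-u[1],u[0]]*1000)
C=[W("b2",*p,.053) for p in((190,235),(286,234),(500,234),(202,343),(293,345),(493,345))]
LC=[[sx*.036,y] for sx in(1,-1) for y in(.093,.031,-.093)]
fit(LC,C,"clips");fit([[.075,.125],[.075,-.125]],[W("b2",*p,.01) for p in((175,178),(529,172))],"edge")
tool("b2",(667,354),(687,168),-.075,.075,.008,"scr_a")
E
```

```text
butt along 65.2317392719314 across -0.38554825249664904
clips [0.4782 0.3481] yaw -6.128344530590397 res 0.0013551213137595886
edge [0.4755 0.3485] yaw -6.005444500845826 res 0.001392762798762326
scr_a len 0.15112701809626602 exp 0.15 yaw -4.95935709197163 org [0.4622 0.0918]
```

Emit:
{"fn": "play_rows", "kwargs": {"rows": "-0.12 0 0 0 0 0 1;-0.12 0 0 0 0 0 1;-0.12 0 0 0 0 0 1;-0.12 0 0 0 0 0 1;-0.12 0 0 0 0 0 1;-0.12 0 0 0 0 0 1;-0.12 0 0 0 0 0 1;-0.12 0 0 0 0 0 1"}}

```text
time: 6.92
position: [0.4685, 0.3166, 0.1557]
tool_rot: [0.245, 0.663, -0.245, 0.664]
ft_force: [-0.5, 0.4, -0.5]
grip_width: 0.017
```

Emit:
{"fn": "play_rows", "kwargs": {"rows": "-0.12 0 0 0 0 0 1;-0.12 0 0 0 0 0 1;-0.12 0 0 0 0 0 1;-0.12 0 0 0 0 0 1;-0.12 0 0 0 0 0 1;-0.12 0 0 0 0 0 1;-0.12 0 0 0 0 0 1;-0.12 0 0 0 0 0 1"}}

```text
time: 7.58
position: [0.4685, 0.3165, 0.1558]
tool_rot: [-0.089, 0.701, 0.088, 0.702]
ft_force: [0.5, -0.3, -0.2]
grip_width: 0.0172
```

Emit:
{"fn": "play_rows", "kwargs": {"rows": "-0.12 0 0 0 0 0 1;-0.12 0 0 0 0 0 1;-0.12 0 0 0 0 0 1;-0.12 0 0 0 0 0 1;-0.12 0 0 0 0 0 1;-0.12 0 0 0 0 0 1;-0.12 0 0 0 0 0 1;-0.12 0 0 0 0 0 1"}}

```text
time: 8.25
position: [0.4685, 0.3165, 0.1558]
tool_rot: [-0.403, 0.581, 0.402, 0.582]
ft_force: [0.1, 0.0, -0.7]
grip_width: 0.0166
```

Emit:
{"fn": "play_rows", "kwargs": {"rows": "-0.12 0 0 0 0 0 1;-0.12 0 0 0 0 0 1;-0.021 0 0 0 0 0 1;0 0 0 0 0 0 1;0 0 0 0 0 0 1;0 0 0 0 0 0 1"}}

```text
time: 8.75
position: [0.4685, 0.317, 0.1549]
tool_rot: [-0.473, 0.526, 0.473, 0.526]
ft_force: [-0.2, 0.4, 0.8]
grip_width: 0.0169
```

```bash
python3 go.py .4728 .3167 .154 84.1;python3 snap.py b3
```

```text
t 8.75 p [0.469 0.317 0.155] phi 83.89602787294783 q [ 0.397  0.536  1.649 -0.     0.955 -1.067] F [-0.173  0.411  0.789] w 0.016870793395754608
turn [-0.004 -0.     0.   ] deg 0.2050675257007845 shift(old axes) [ 0.929 -4.302  0.195] shift(new axes) [ 0.927 -4.303  0.18 ] q6~ -0.8776261046782032
```

View pics/b3.png

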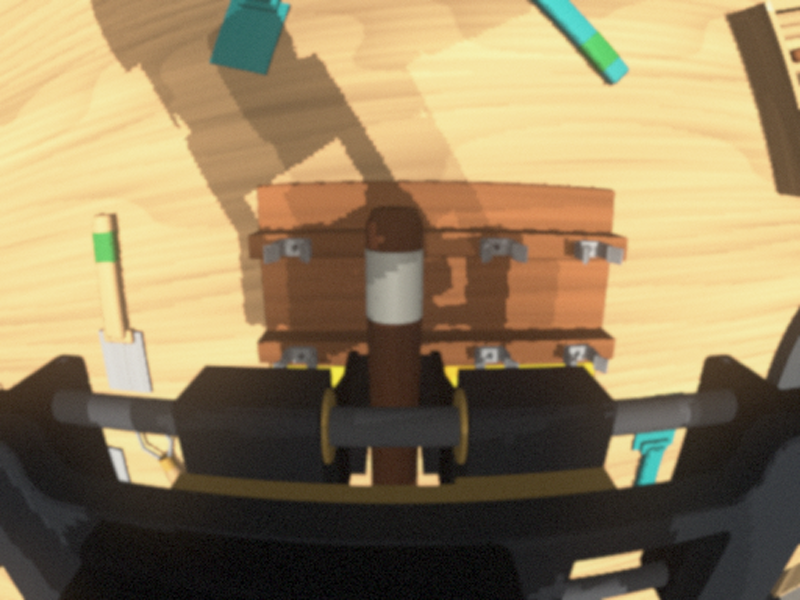

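Loop_b is now turned round, butt towards the far side from the stripe. The clips show from the opposite side, so averaging the two views should cancel the camera bias.

```bash
python3 - <<'E'
from mw import *
C=[W("b3",*p,.053) for p in((290,248),(498,247),(596,248),(301,355),(489,354),(579,354))]
LC=[[sx*.036,y] for sx in(-1,1) for y in(-.093,.031,.093)]
fit(LC,C,"clips")
B=[W("b3",*p,.01) for p in((259,187),(613,191))];fit([[-.075,-.125],[-.075,.125]],B,"edge")
b=W("b3",396,208,.175);print(b-[.4685,.317])
E
```

```text
clips [0.4719 0.3478] yaw -6.102343072888046 res 0.0043085130930751725
edge [0.4778 0.3488] yaw -5.864462056964698 res 0.00199613156472378
[-0.0655  0.0078]
```

Emit:
{"fn": "play_rows", "kwargs": {"rows": "0 0 0 15 -4.2 0 1;0 0 0 15 0 0 1;0 0 0 20 0 0 1;0 0 0 20 0 0 1;0 0 0 10 0 0 1;0 0 0 5 0 0 1;0 0 0 0 0 0 1;0 0 0 0 0 0 1"}}

```text
time: 9.47
position: [0.4731, 0.3169, 0.0699]
tool_rot: [-0.473, 0.525, 0.473, 0.526]
ft_force: [0.2, 1.3, -0.1]
grip_width: 0.0168
```

```bash
python3 go.py .4727 .3172 .0305 83.95
```

```text
t 9.47 p [0.473 0.317 0.07 ] phi 83.98201262583198 q [ 0.394  0.67   1.695 -0.     0.775 -1.072] F [ 0.212  1.322 -0.143] w 0.016822529705259284
turn [0.001 0.    0.001] deg 0.05095265767282612 shift(old axes) [39.443  0.414  0.292] shift(new axes) [39.443  0.39   0.305] q6~ -0.8741806062337272
```

Emit:
{"fn": "play_rows", "kwargs": {"rows": "0 0 0 8 0 0.3 1;0 0 0 8 0 0 1;0 0 0 6 0 0 1;0 0 0 6 0 0 1;0 0 0 6 0 0 1;0 0 0 6 0 0 1;0 0 0 0 0 0 1;0 0 0 0 0 0 1"}}

```text
time: 10.13
position: [0.4734, 0.3175, 0.0301]
tool_rot: [-0.473, 0.525, 0.473, 0.526]
ft_force: [-1.3, 0.8, 6.1]
grip_width: 0.0171
```

```bash
python3 go.py .4727 .3172 .0305 83.95
```

```text
t 10.13 p [0.473 0.317 0.03 ] phi 83.99027706294245 q [ 0.395  0.737  1.709  0.     0.693 -1.072] F [-1.304  0.787  6.14 ] w 0.017145882744257265
turn [0.001 0.001 0.002] deg 0.11596451380327409 shift(old axes) [-0.377  0.625 -0.332] shift(new axes) [-0.376  0.626 -0.333] q6~ -0.8741806062337272
```

Emit:
{"fn": "play_rows", "kwargs": {"rows": "0 0 0 0 0 0 0.5;0 0 0 0 0 0 0.5;0 0 0 0 0 0 0.5;0 0 0 0 0 0 0.5;0 0 0 0 0 0 0.5;0 0 0 -10 0 0 0.5;0 0 0 -20 0 0 0.5;0 0 0 -20 0 0 0.5"}}

```text
time: 10.8
position: [0.472, 0.3166, 0.0798]
tool_rot: [-0.473, 0.526, 0.473, 0.525]
ft_force: [0.5, 0.0, 0.2]
grip_width: 0.0434
```

Emit:
{"fn": "play_rows", "kwargs": {"rows": "0 0 0 -35 0 0 0.5;0 0 0 -35 0 0 0.5;0 0 0 -35 0 0 0.5;0 0 0 -35 0 0 0.5;0 0 0 0 0 0 0.5;0 0 0 0 0 0 0.5"}}

```text
time: 11.3
position: [0.474, 0.3176, 0.2227]
tool_rot: [-0.474, 0.523, 0.472, 0.528]
ft_force: [-0.2, 0.2, -0.9]
grip_width: 0.0437
```

```bash
python3 go.py .461 -.0876 .2 -101;python3 snap.py b4; python3 snap.py t4 top; python3 - <<'E'
import cv2,numpy as np
a=np.load("pics/b4.npy")[60:260,130:430];b=np.load("pics/t4.npy")[110:235,125:325]
cv2.imwrite("pics/m4.png",np.vstack([cv2.resize(a,(480,320),interpolation=2),cv2.resize(b,(480,275),interpolation=2)]))
E
```

```text
t 11.3 p [0.474 0.318 0.223] phi 84.00054011150385 q [ 0.394  0.451  1.576 -0.     1.108 -1.072] F [-0.225  0.163 -0.912] w 0.04370814974723155
turn [-3.054 -0.008  0.005] deg 174.99998503672475 shift(old axes) [  21.623  -29.316 -404.362] shift(new axes) [ 22.702  64.566 400.19 ] q6~ 1.574999661906018
```

View pics/m4.png

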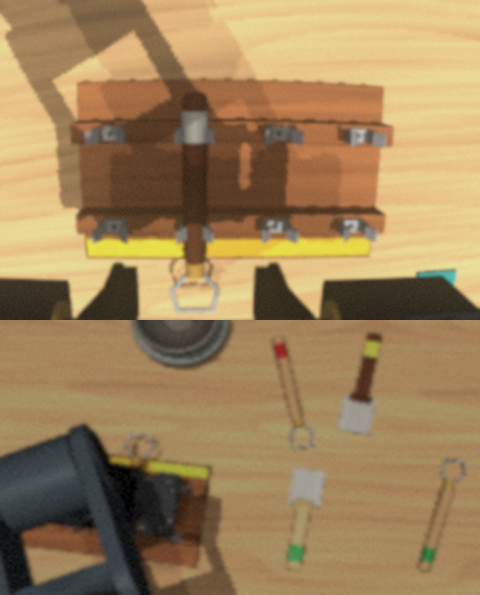

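Loop_b sits in both clips with its loop over the stripe; the top view shows nothing else has moved. Next is loop_a.

```bash
python3 - <<'E'
from mw import *
u=lambda x,y:((130+x*.625)*S,(60+y*.625)*S)
for n,x,y in(("butt",195,92),("fer",195,268)):
    w=W("b4",*u(x,y),.05)-[.476,.348];a=np.radians(-6.05);c,s=np.cos(a),np.sin(a);print(n,[c*w[0]+s*w[1],-s*w[0]+c*w[1]])
for n,x,y in(("clip-",195,133),("clip+",193,231)):
    w=W("b4",*u(x,y),.053)-[.476,.348];print(n,[c*w[0]+s*w[1],-s*w[0]+c*w[1]])
E
python3 go.py .453 -.089 .21 79
```

```text
butt [np.float64(-0.06568931693416184), np.float64(-0.02997579547662316)]
fer [np.float64(0.06618852077040518), np.float64(-0.029910325726157268)]
clip- [np.float64(-0.03698645948500451), np.float64(-0.029966970821745178)]
clip+ [np.float64(0.03526141769074889), np.float64(-0.03140491053555444)]
t 11.4 p [0.472 0.317 0.219] phi 83.99652708366723 q [ 0.394  0.455  1.58  -0.     1.107 -1.072] F [-0.21   0.17  -1.134] w 0.043541863560092896
turn [ 0.087 -0.001 -0.001] deg 4.997146741967272 shift(old axes) [   9.486  -23.752 -405.334] shift(new axes) [   9.238  -58.954 -401.733] q6~ -1.5728072113207825
```

Emit:
{"fn": "play_rows", "kwargs": {"rows": "0.087 0 0 0 0 0 0.2;0 0 0 0.7 -4.2 -28.7 0.2;0 0 0 0.7 -4.2 -28.7 0.2;0 0 0 0.7 -4.2 -28.7 0.2;0 0 0 0.7 -4.2 -28.7 0.2;0 0 0 0.7 -4.2 -28.7 0.2;0 0 0 0.7 -4.2 -28.7 0.2;0 0 0 0.7 -4.2 -28.7 0.2"}}

```text
time: 12.07
position: [0.4614, 0.1128, 0.2128]
tool_rot: [-0.449, 0.547, 0.451, 0.544]
ft_force: [0.5, 0.4, -0.5]
grip_width: 0.0692
```

Emit:
{"fn": "play_rows", "kwargs": {"rows": "0 0 0 0.7 -4.2 -28.7 0.2;0 0 0 0.7 -4.2 -28.7 0.2;0 0 0 0.7 -4.2 -28.7 0.2;0 0 0 0.7 -4.2 -28.7 0.2;0 0 0 0.7 -4.2 -28.7 0.2;0 0 0 0.7 -4.2 -28.7 0.2;0 0 0 0.7 -4.2 -28.7 0.2;0 0 0 0 0 0 0.2"}}

```text
time: 12.73
position: [0.4534, -0.0928, 0.2082]
tool_rot: [-0.448, 0.547, 0.449, 0.546]
ft_force: [-0.1, 1.1, 0.5]
grip_width: 0.0696
```

Emit:
{"fn": "play_rows", "kwargs": {"rows": "0 0 0 0 0 0 0.2;0 0 0 0 0 0 0.2;0 0 0 0 0 0 0.2;0 0 0 0 0 0 0.2"}}

```text
time: 13.07
position: [0.4533, -0.0873, 0.2093]
tool_rot: [-0.45, 0.545, 0.451, 0.545]
ft_force: [-0.6, 0.3, 0.0]
grip_width: 0.0697
```

```bash
python3 go.py .453 -.089 .004 79;python3 snap.py a1
```

```text
t 13.07 p [ 0.453 -0.087  0.209] phi 79.1097327259471 q [-0.433  0.329  1.843  0.     0.971 -1.814] F [-0.615  0.341  0.007] w 0.06972393550673435
turn [ 0.002  0.001 -0.001] deg 0.14069896644019575 shift(old axes) [205.345  -0.291  -1.855] shift(new axes) [205.346  -0.003  -1.735] q6~ -1.5728072113207825
```

View pics/a1.png

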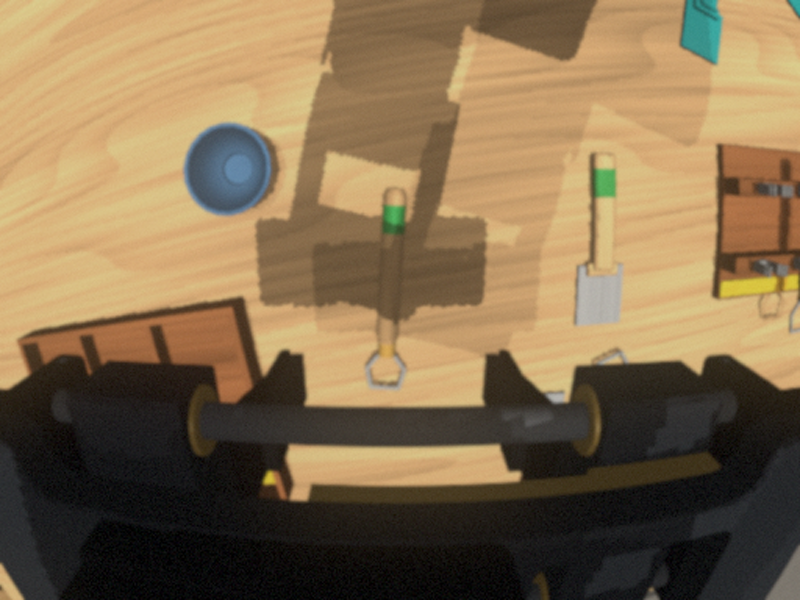

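Loop_a: butt (396,188), ferrule (387,350), loop tip (384,389). Scraper_a: (603,154) to (598,325).

```bash
python3 - <<'E'
from mw import *
tool("a1",(396,188),(384,389),-.065,.106,.009,"loop_a")
tool("a1",(603,154),(598,325),-.075,.075,.008,"scr_a")
E
```

```text
loop_a len 0.17123708878842653 exp 0.17099999999999999 yaw -14.336857512837431 org [ 0.4541 -0.0894]
scr_a len 0.1487988682695775 exp 0.15 yaw -7.569151584585845 org [0.4627 0.0915]
```

Emit:
{"fn": "play_rows", "kwargs": {"rows": "0.035 0 0 20 -1.2 -2 0.2;0 0 0 35 0 0 0.2;0 0 0 35 0 0 0.2;0 0 0 35 0 0 0.2;0 0 0 35 0 0 0.2;0 0 0 25 0 0 0.2;0 0 0 10 0 0 0.2;0 0 0 5 0 0 0.2"}}

```text
time: 13.78
position: [0.4539, -0.0899, 0.0083]
tool_rot: [-0.44, 0.554, 0.442, 0.553]
ft_force: [1.1, -0.2, -0.1]
grip_width: 0.0698
```

Emit:
{"fn": "play_rows", "kwargs": {"rows": "0 0 0 0 0 0 0.2;0 0 0 0 0 0 0.2;0 0 0 0 0 0 0.2"}}

```text
time: 14.03
position: [0.4557, -0.0912, 0.0111]
tool_rot: [-0.441, 0.553, 0.439, 0.554]
ft_force: [0.6, -0.1, 0.5]
grip_width: 0.0696
```

```bash
python3 go.py .454 -.0895 .003 77
```

```text
t 14.03 p [ 0.456 -0.091  0.011] phi 77.02557366510325 q [-0.439  0.712  1.983  0.     0.443 -1.783] F [ 0.575 -0.055  0.473] w 0.06958681813831287
turn [ 0.    -0.001  0.003] deg 0.1761150896387137 shift(old axes) [8.115 2.034 1.254] shift(new axes) [8.122 2.01  1.248] q6~ -1.5385442699176577
```

Emit:
{"fn": "play_rows", "kwargs": {"rows": "0 0 0 4 1 1 0.2;0 0 0 3 0 0 0.2;0 0 0 0 0 0 0.2;0 0 0 0 0 0 1;0 0 0 0 0 0 1;0 0 0 0 0 0 1;0 0 0 0 0 0 1;0 0 0 0 0 0 1", "squeeze": 40}}

```text
time: 14.7
position: [0.4539, -0.0897, 0.0028]
tool_rot: [-0.44, 0.553, 0.44, 0.553]
ft_force: [-0.3, -1.0, 0.5]
grip_width: 0.0442
```

Emit:
{"fn": "play_rows", "kwargs": {"rows": "0 0 0 0 0 0 1;0 0 0 0 0 0 1;0 0 0 0 0 0 1;0 0 0 0 0 0 1;0 0 0 0 0 0 1;0 0 0 0 0 0 1"}}

```text
time: 15.2
position: [0.4538, -0.0896, 0.0027]
tool_rot: [-0.44, 0.553, 0.44, 0.553]
ft_force: [-0.1, 0.2, 0.1]
grip_width: 0.0172
```

```bash
python3 go.py .454 -.0895 .003 77
```

```text
t 15.2 p [ 0.454 -0.09   0.003] phi 77.00805658327437 q [-0.437  0.73   1.988  0.     0.423 -1.781] F [-0.052  0.193  0.061] w 0.017239527587964328
turn [ 0.  0. -0.] deg 0.009206528722583089 shift(old axes) [-0.285 -0.124  0.174] shift(new axes) [-0.285 -0.124  0.174] q6~ -1.5385442699176577
```

Emit:
{"fn": "play_rows", "kwargs": {"rows": "0 0 0 -10 0 0 1;0 0 0 -25 0 0 1;0 0 0 -30 0 0 1;0 0 0 -30 0 0 1;0 0 0 -30 0 0 1;0 0 0 -30 0 0 1;0 0 0 -30 0 0 1;-0.121 0 0 0 0 0 1"}}

```text
time: 15.87
position: [0.4568, -0.0908, 0.1936]
tool_rot: [-0.477, 0.524, 0.47, 0.527]
ft_force: [1.1, -0.9, -0.6]
grip_width: 0.0183
```

Emit:
{"fn": "play_rows", "kwargs": {"rows": "0 0 0 0 1.9 26.5 1;0 0 0 0 1.9 26.5 1;0 0 0 0 1.9 26.5 1;0 0 0 0 1.9 26.5 1;0 0 0 0 1.9 26.5 1;0 0 0 0 1.9 26.5 1;0 0 0 0 1.9 26.5 1;0 0 0 0 1.9 26.5 1"}}

```text
time: 16.53
position: [0.4604, 0.1241, 0.1884]
tool_rot: [-0.473, 0.526, 0.473, 0.526]
ft_force: [0.7, -0.0, -1.2]
grip_width: 0.017
```

Emit:
{"fn": "play_rows", "kwargs": {"rows": "0 0 0 0 1.9 26.5 1;0 0 0 0 1.9 26.5 1;0 0 0 0 1.9 26.5 1;0 0 0 0 1.9 26.5 1;0 0 0 0 1.9 26.5 1;0 0 0 0 0 0 1;0 0 0 0 0 0 1;0 0 0 0 0 0 1"}}

```text
time: 17.2
position: [0.465, 0.2551, 0.1879]
tool_rot: [-0.473, 0.526, 0.473, 0.525]
ft_force: [-0.3, -0.3, -0.7]
grip_width: 0.0167
```

```bash
python3 go.py .4662 .2555 .1 83.95;python3 snap.py a2
```

```text
t 17.2 p [0.465 0.255 0.188] phi 83.9781098372401 q [ 0.291  0.448  1.706 -0.001  0.989 -1.174] F [-0.312 -0.289 -0.699] w 0.016726414781368472
turn [ 0.    -0.001 -0.001] deg 0.06436101600568093 shift(old axes) [87.929 -1.24   0.636] shift(new axes) [87.931 -1.184  0.567] q6~ -0.9638605507798026
```

View pics/a2.png

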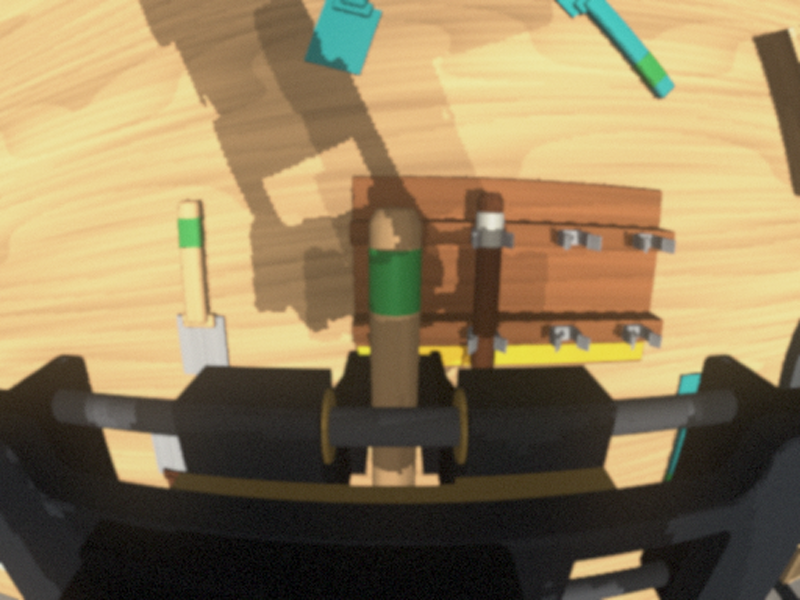

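Loop_a is held straight, butt at (396,207).

```bash
python3 - <<'E'
from mw import *
from h import *
p=readout.get_obs()["position"]
b=W("a2",396,208,p[2]+.0065)-p[:2];a=np.radians(-6.05);u=np.array([np.cos(a),np.sin(a)]);print("along",b@u,"across",b@[-u[1],u[0]], p)
b=W("a2",396,290,p[2]+.0065)-p[:2];print(b@u,b@[-u[1],u[0]])
E
```

```text
along -0.06505706669371897 across 0.001234308685422353 [0.4651 0.2546 0.1879]
-0.03657503403547341 0.00126693547625462
```

Emit:
{"fn": "play_rows", "kwargs": {"rows": "0 0 0 15 -1.1 0.6 1;0 0 0 25 0 0 1;0 0 0 25 0 0 1;0 0 0 25 0 0 1;0 0 0 15 0 0 1;0 0 0 8 0 0 1;0 0 0 0 0 0 1;0 0 0 0 0 0 1"}}

```text
time: 17.92
position: [0.4672, 0.2553, 0.075]
tool_rot: [-0.473, 0.526, 0.473, 0.526]
ft_force: [0.2, 0.6, 0.2]
grip_width: 0.0173
```

```bash
python3 go.py .4662 .2555 .0415 83.95
```

```text
t 17.92 p [0.467 0.255 0.075] phi 83.86896861170905 q [ 0.29   0.63   1.787 -0.     0.725 -1.174] F [0.191 0.577 0.194] w 0.017343169978068406
turn [-0.001 -0.    -0.   ] deg 0.08169988318431251 shift(old axes) [33.496  0.962  0.093] shift(new axes) [33.496  0.966  0.09 ] q6~ -0.9638605507798026
```

Emit:
{"fn": "play_rows", "kwargs": {"rows": "0 0 0 7 0.8 0 1;0 0 0 7 0 0 1;0 0 0 6 0 0 1;0 0 0 6 0 0 1;0 0 0 5 0 0 1;0 0 0 3.5 0 0 1;0 0 0 0 0 0 1;0 0 0 0 0 0 1"}}

```text
time: 18.58
position: [0.4662, 0.256, 0.0415]
tool_rot: [-0.473, 0.525, 0.473, 0.526]
ft_force: [-0.9, -2.3, 12.4]
grip_width: 0.0169
```

```bash
python3 go.py .4662 .2555 .0415 83.95
```

```text
t 18.58 p [0.466 0.256 0.042] phi 83.97007219577912 q [ 0.292  0.689  1.803 -0.001  0.649 -1.173] F [-0.898 -2.289 12.377] w 0.016925751511182672
turn [ 0.    -0.     0.001] deg 0.05056767725673727 shift(old axes) [ 0.049 -0.061 -0.531] shift(new axes) [ 0.049 -0.061 -0.531] q6~ -0.9638605507798026
```

Emit:
{"fn": "play_rows", "kwargs": {"rows": "0 0 0 1.5 0 0 1;0 0 0 0 0 0 1;0 0 0 0 0 0 1"}}

```text
time: 18.83
position: [0.4662, 0.256, 0.0414]
tool_rot: [-0.473, 0.525, 0.473, 0.526]
ft_force: [-3.8, -2.8, 23.4]
grip_width: 0.0168
```

Emit:
{"fn": "play_rows", "kwargs": {"rows": "0 0 0 -1.5 0 0 1;0 0 0 0 0 0 0.5;0 0 0 0 0 0 0.5;0 0 0 0 0 0 0.5;0 0 0 0 0 0 0.5;0 0 0 -10 0 0 0.5;0 0 0 -20 0 0 0.5;0 0 0 -30 0 0 0.5"}}

```text
time: 19.5
position: [0.4642, 0.2555, 0.0991]
tool_rot: [-0.472, 0.528, 0.474, 0.524]
ft_force: [0.8, -0.1, -1.2]
grip_width: 0.0428
```

Emit:
{"fn": "play_rows", "kwargs": {"rows": "0 0 0 -30 0 0 0.5;0 0 0 -30 0 0 0.5;0 0 0 -30 0 0 0.5;0 0 0 -30 0 0 0.5;0 0 0 0 0 0 0.5;0 0 0 0 0 0 0.5;0 0 0 0 0 0 0.5;0 0 0 0 0 0 0.5"}}

```text
time: 20.17
position: [0.4648, 0.2557, 0.219]
tool_rot: [-0.472, 0.527, 0.473, 0.525]
ft_force: [-0.5, -0.8, 0.1]
grip_width: 0.0437
```

```bash
python3 go.py .4662 .2555 .22 83.95;python3 snap.py a3; python3 snap.py t5 top; python3 - <<'E'
import cv2,numpy as np
a=np.load("pics/a3.npy")[60:260,130:430];b=np.load("pics/t5.npy")[105:235,200:400]
cv2.imwrite("pics/m5.png",np.vstack([cv2.resize(a,(480,320),interpolation=2),cv2.resize(b,(430,279),interpolation=2)[:, :] if 0 else cv2.resize(b,(480,280),interpolation=2)]))
E
```

```text
t 20.17 p [0.465 0.256 0.219] phi 83.93489764555258 q [ 0.292  0.407  1.671  0.     1.068 -1.173] F [-0.497 -0.843  0.103] w 0.04371311674810926
turn [-0.    -0.001 -0.003] deg 0.1881598758546118 shift(old axes) [-1.034 -1.382 -0.075] shift(new axes) [-1.03  -1.385 -0.074] q6~ -0.9638605507798026
```

View pics/m5.png

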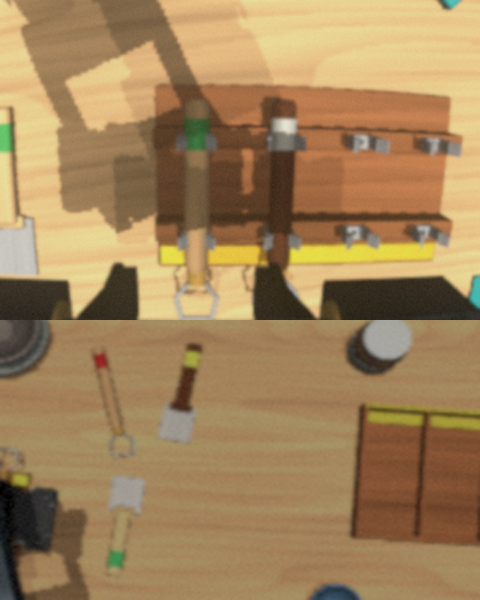

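Loop_a is home against a hard stop (23 N, no travel) and centred. Loop_d, scraper_a and scraper_b haven't moved. Next is loop_d.

Emit:
{"fn": "play_rows", "kwargs": {"rows": "0 0 0 -5 0 0 0.2;0 0 0 0 -26 -14.8 0.2;0 0 0 0 -26 -14.8 0.2;0 0 0 0 -26 -14.8 0.2;0 0 0 0 -26 -14.8 0.2;0 0 0 0 -26 -14.8 0.2;0 0 0 0 -26 -14.8 0.2;0 0 0 0 -26 -14.8 0.2"}}

```text
time: 20.93
position: [0.6369, 0.1328, 0.2246]
tool_rot: [-0.472, 0.526, 0.473, 0.525]
ft_force: [0.5, 1.1, -0.7]
grip_width: 0.0695
```

Emit:
{"fn": "play_rows", "kwargs": {"rows": "0 0 0 0 -26 -14.8 0.2;0.12 0 0 0 0 0 0.2;0.12 0 0 0 0 0 0.2;0.12 0 0 0 0 0 0.2;0.12 0 0 0 0 0 0.2;0.12 0 0 0 0 0 0.2;0.12 0 0 0 0 0 0.2;0.12 0 0 0 0 0 0.2"}}

```text
time: 21.6
position: [0.6601, 0.1163, 0.2245]
tool_rot: [-0.215, 0.674, 0.216, 0.673]
ft_force: [-0.5, -0.4, 0.3]
grip_width: 0.0698
```

Emit:
{"fn": "play_rows", "kwargs": {"rows": "0.12 0 0 0 0 0 0.2;0.12 0 0 0 0 0 0.2;0.12 0 0 0 0 0 0.2;0.12 0 0 0 0 0 0.2;0.12 0 0 0 0 0 0.2;0.12 0 0 0 0 0 0.2;0.12 0 0 0 0 0 0.2;0.12 0 0 0 0 0 0.2"}}

```text
time: 22.27
position: [0.6601, 0.1164, 0.2245]
tool_rot: [0.12, 0.697, -0.12, 0.696]
ft_force: [-0.4, -0.2, -0.0]
grip_width: 0.0692
```

Emit:
{"fn": "play_rows", "kwargs": {"rows": "0.12 0 0 0 0 0 0.2;0.12 0 0 0 0 0 0.2;0.12 0 0 0 0 0 0.2;0.12 0 0 0 0 0 0.2;0.12 0 0 0 0 0 0.2;0.12 0 0 0 0 0 0.2;0.12 0 0 0 0 0 0.2;0.03 0 0 0 0 0 0.2"}}

```text
time: 22.93
position: [0.6601, 0.1163, 0.2245]
tool_rot: [0.402, 0.582, -0.402, 0.581]
ft_force: [-0.4, -0.3, -1.4]
grip_width: 0.0696
```

Emit:
{"fn": "play_rows", "kwargs": {"rows": "0 0 0 0 0 0 0.2;0 0 0 0 0 0 0.2;0 0 0 0 0 0 0.2"}}

```text
time: 23.18
position: [0.6602, 0.1164, 0.2249]
tool_rot: [0.4, 0.583, -0.401, 0.583]
ft_force: [-0.4, 0.3, 0.6]
grip_width: 0.0697
```

```bash
python3 go.py .6589 .1166 .22 -76;python3 snap.py d1
```

```text
t 23.18 p [0.66  0.116 0.225] phi -68.99334532746948 q [0.008 0.589 1.306 0.    1.247 1.212] F [-0.382  0.296  0.597] w 0.06967199627950342
turn [ 0.122 -0.     0.001] deg 7.006812822372583 shift(old axes) [ 4.876 -1.161 -0.708] shift(new axes) [ 4.875 -1.243 -0.562] q6~ 1.501598575616983
```

View pics/d1.png

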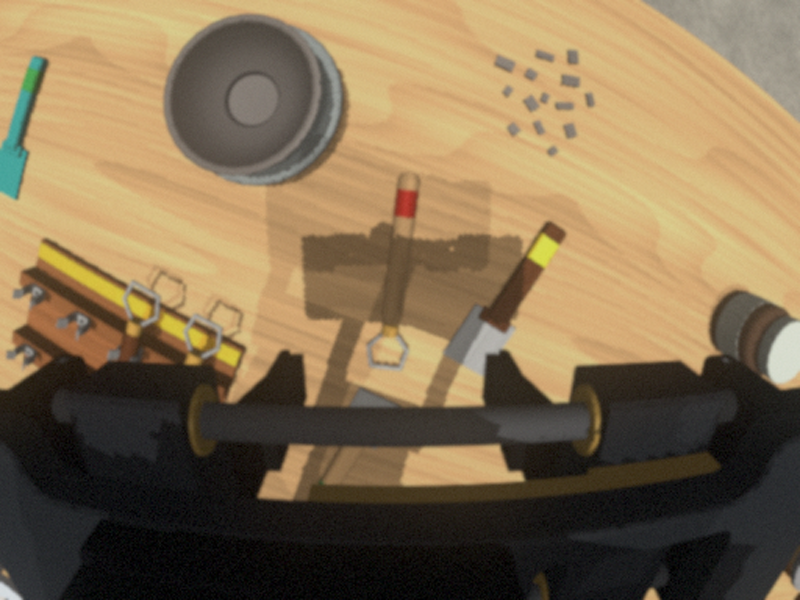

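Loop_d: butt (408,174), loop tip (387,367). Scraper_b: butt (553,229), blade edge (467,363).

```bash
python3 - <<'E'
from mw import *
tool("d1",(408,174),(387,368),-.065,.106,.009,"loop_d")
tool("d1",(555,228),(467,363),-.075,.075,.008,"scr_b")
E
```

```text
loop_d len 0.16955005850114885 exp 0.17099999999999999 yaw -164.9307952158121 org [0.6711 0.1163]
scr_b len 0.1422640491430688 exp 0.15 yaw 170.711839167079 org [0.6691 0.0118]
```

Emit:
{"fn": "play_rows", "kwargs": {"rows": "0.113 0 0 20 0 0 0.2;0 0 0 35 0 1.2 0.2;0 0 0 35 0 0 0.2;0 0 0 35 0 0 0.2;0 0 0 35 0 0 0.2;0 0 0 30 0 0 0.2;0 0 0 15 0 0 0.2;0 0 0 10 0 0 0.2"}}

```text
time: 23.9
position: [0.6588, 0.1151, 0.0071]
tool_rot: [0.432, 0.56, -0.434, 0.558]
ft_force: [-0.7, 0.2, -0.2]
grip_width: 0.0697
```

Emit:
{"fn": "play_rows", "kwargs": {"rows": "0 0 0 0 0 0 0.2;0 0 0 0 0 0 0.2;0 0 0 0 0 0 0.2"}}

```text
time: 24.15
position: [0.6622, 0.1153, 0.0119]
tool_rot: [0.434, 0.558, -0.432, 0.56]
ft_force: [0.3, 0.0, -0.3]
grip_width: 0.0692
```

```bash
python3 go.py .6603 .1152 .003 -75.5
```

```text
t 24.15 p [0.662 0.115 0.012] phi -75.50566839010338 q [0.006 0.852 1.438 0.    0.848 1.324] F [ 0.287  0.016 -0.326] w 0.06921036831758309
turn [-0.     0.001 -0.003] deg 0.18624827304791636 shift(old axes) [ 8.854 -1.845 -0.422] shift(new axes) [ 8.86  -1.817 -0.415] q6~ 1.4904512198348385
```

Emit:
{"fn": "play_rows", "kwargs": {"rows": "0 0 0 4 -1 0 0.2;0 0 0 3.5 0 0 0.2;0 0 0 0 0 0 0.2;0 0 0 0 0 0 1;0 0 0 0 0 0 1;0 0 0 0 0 0 1;0 0 0 0 0 0 1;0 0 0 0 0 0 1"}}

```text
time: 24.82
position: [0.6598, 0.115, 0.0028]
tool_rot: [0.433, 0.559, -0.433, 0.559]
ft_force: [0.1, 1.1, 0.4]
grip_width: 0.0443
```

Emit:
{"fn": "play_rows", "kwargs": {"rows": "0 0 0 0 0 0 1;0 0 0 0 0 0 1;0 0 0 0 0 0 1;0 0 0 0 0 0 1;0 0 0 0 0 0 1;0 0 0 0 0 0 1"}}

```text
time: 25.32
position: [0.6597, 0.115, 0.0027]
tool_rot: [0.433, 0.559, -0.433, 0.559]
ft_force: [-0.2, -0.0, -0.6]
grip_width: 0.017
```

```bash
python3 go.py .6603 .1152 .003 -75.5
```

```text
t 25.32 p [0.66  0.115 0.003] phi -75.51477305019826 q [ 0.006  0.864  1.444 -0.     0.833  1.324] F [-0.151 -0.028 -0.564] w 0.016959279225672117
turn [-0.  0. -0.] deg 0.014849503796439354 shift(old axes) [-0.26   0.607 -0.098] shift(new axes) [-0.26   0.607 -0.097] q6~ 1.4904512198348385
```

Emit:
{"fn": "play_rows", "kwargs": {"rows": "0 0 0 -10 0 0 1;0 0 0 -25 0 0 1;0 0 0 -36 0 0 1;0 0 0 -36 0 0 1;0 0 0 -36 0 0 1;0 0 0 -36 0 0 1;0 0 0 -25 0 0 1;0 0 0 -10 0 0 1"}}

```text
time: 25.98
position: [0.6621, 0.1151, 0.2228]
tool_rot: [0.435, 0.556, -0.431, 0.562]
ft_force: [0.8, -0.3, 0.3]
grip_width: 0.0167
```

Emit:
{"fn": "play_rows", "kwargs": {"rows": "-0.12 0 0 0 0 0 1;-0.12 0 0 0 0 0 1;-0.12 0 0 0 0 0 1;-0.12 0 0 0 0 0 1;-0.12 0 0 0 0 0 1;-0.12 0 0 0 0 0 1;-0.12 0 0 0 0 0 1;-0.12 0 0 0 0 0 1"}}

```text
time: 26.65
position: [0.6587, 0.115, 0.2155]
tool_rot: [0.124, 0.697, -0.124, 0.695]
ft_force: [0.1, -0.7, -0.5]
grip_width: 0.0169
```

Emit:
{"fn": "play_rows", "kwargs": {"rows": "-0.12 0 0 0 0 0 1;-0.12 0 0 0 0 0 1;-0.12 0 0 0 0 0 1;-0.12 0 0 0 0 0 1;-0.12 0 0 0 0 0 1;-0.12 0 0 0 0 0 1;-0.12 0 0 0 0 0 1;-0.12 0 0 0 0 0 1"}}

```text
time: 27.32
position: [0.6587, 0.115, 0.2154]
tool_rot: [-0.211, 0.676, 0.212, 0.674]
ft_force: [0.3, 0.6, -0.8]
grip_width: 0.0167
```

Emit:
{"fn": "play_rows", "kwargs": {"rows": "-0.12 0 0 0 0 0 1;-0.12 0 0 0 0 0 1;-0.12 0 0 0 0 0 1;-0.12 0 0 0 0 0 1;-0.12 0 0 0 0 0 1;-0.12 0 0 0 0 0 1;-0.12 0 0 0 0 0 1;-0.023 0 0 0 0 0 1"}}

```text
time: 27.98
position: [0.6587, 0.1149, 0.2155]
tool_rot: [-0.473, 0.526, 0.474, 0.524]
ft_force: [-0.1, 0.1, 0.1]
grip_width: 0.0169
```

Emit:
{"fn": "play_rows", "kwargs": {"rows": "0 0 0 0 16.5 25.4 1;0 0 0 0 16.5 25.4 1;0 0 0 0 16.5 25.4 1;0 0 0 0 16.5 25.4 1;0 0 0 0 16.5 25.4 1;0 0 0 0 16.5 25.4 1;0 0 0 0 16.5 25.4 1;0 0 0 0 16.5 25.4 1"}}

```text
time: 28.65
position: [0.5485, 0.332, 0.2161]
tool_rot: [-0.472, 0.527, 0.472, 0.526]
ft_force: [0.3, 0.5, -0.5]
grip_width: 0.0168
```

Emit:
{"fn": "play_rows", "kwargs": {"rows": "0 0 0 0 16.5 25.4 1;0 0 0 0 16.5 25.4 1;0 0 0 0 16.5 25.4 1;0 0 0 0 16.5 25.4 1;0 0 0 0 0 0 1;0 0 0 0 0 0 1;0 0 0 0 0 0 1"}}

```text
time: 29.23
position: [0.4947, 0.4385, 0.2161]
tool_rot: [-0.473, 0.526, 0.473, 0.525]
ft_force: [0.1, 0.4, -0.5]
grip_width: 0.0167
```

```bash
python3 go.py .4957 .4394 .075 83.95;python3 snap.py d2
```

```text
t 29.23 p [0.495 0.438 0.216] phi 83.90509817250629 q [ 0.557  0.584  1.341 -0.001  1.217 -0.907] F [ 0.054  0.366 -0.53 ] w 0.01669187739875653
turn [-0.001 -0.001 -0.001] deg 0.09762920073404661 shift(old axes) [141.119  -0.948   1.231] shift(new axes) [141.121  -0.863   1.035] q6~ -0.7399406164554989
```

View pics/d2.png

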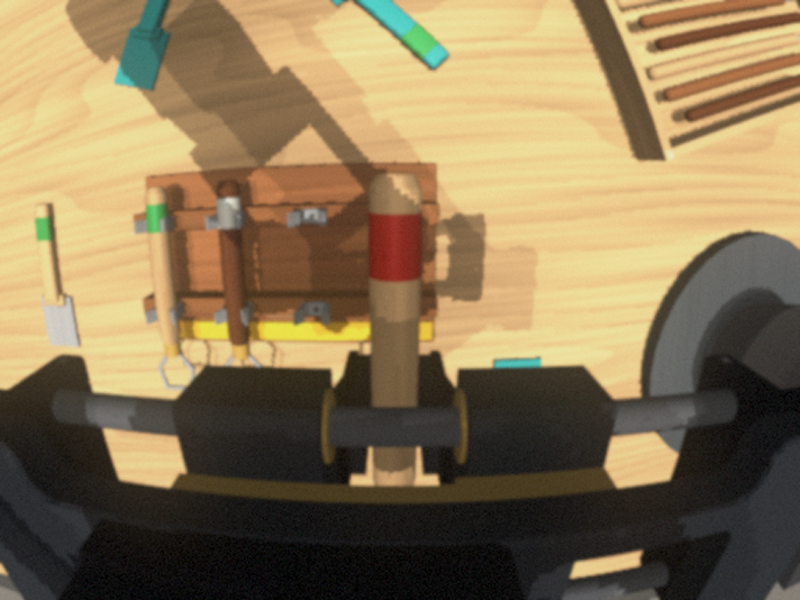

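Loop_d is held straight, butt at (396,173), with the other two still clipped.

```bash
python3 - <<'E'
from mw import *
p=readout.get_obs()["position"]
a=np.radians(-6.05);u=np.array([np.cos(a),np.sin(a)])
for v in(173,174,300):
    b=W("d2",396,v,p[2]+.0065)-p[:2];print("along",b@u,"across",b@[-u[1],u[0]])
C=[W("d2",*q,.053) for q in((306,216),(312,311))]
fit([[-.036,.031],[.036,.031]],C,"clip2")
B=[W("d2",*q,.01) for q in((147,178),(436,164),(434,340))];fit([[-.075,-.125],[-.075,.125],[.075,.125]],B,"base")
E
```

```text
along -0.07720970468313887 across 0.0013756182934037298
along -0.07687360342865192 across 0.001375427246273792
along -0.03335579859799503 across 0.0013671493405587563
clip2 [0.4747 0.3475] yaw -4.89665485533248 res 0.0007406894861148317
base [0.4768 0.3496] yaw -5.687623183676238 res 0.002245117676581254
```

Emit:
{"fn": "play_rows", "kwargs": {"rows": "0 0 0 20 -3 1.2 1;0 0 0 30 0 0 1;0 0 0 30 0 0 1;0 0 0 30 0 0 1;0 0 0 20 0 0 1;0 0 0 11 0 0 1;0 0 0 0 0 0 1;0 0 0 0 0 0 1"}}

```text
time: 29.95
position: [0.4989, 0.4391, 0.0758]
tool_rot: [-0.472, 0.526, 0.472, 0.526]
ft_force: [-0.0, 0.6, -0.1]
grip_width: 0.017
```

```bash
python3 go.py .4977 .4392 .0415 83.95
```

```text
t 29.95 p [0.499 0.439 0.076] phi 83.8434622509051 q [ 0.554  0.756  1.436 -0.     0.95  -0.909] F [-0.037  0.588 -0.149] w 0.017014893878922462
turn [-0.002 -0.    -0.   ] deg 0.10714778869405825 shift(old axes) [34.309  1.222 -0.055] shift(new axes) [34.309  1.226 -0.058] q6~ -0.742164748612236
```

Emit:
{"fn": "play_rows", "kwargs": {"rows": "0 0 0 7 0.9 0 1;0 0 0 7 0 0 1;0 0 0 6 0 0 1;0 0 0 6 0 0 1;0 0 0 5 0 0 1;0 0 0 4 0 0 1;0 0 0 0 0 0 1;0 0 0 0 0 0 1"}}

```text
time: 30.62
position: [0.4974, 0.4398, 0.0416]
tool_rot: [-0.473, 0.526, 0.473, 0.526]
ft_force: [-0.4, -2.8, 5.3]
grip_width: 0.017
```

```bash
python3 go.py .4977 .4392 .0415 83.95
```

```text
t 30.62 p [0.497 0.44  0.042] phi 83.9649801320048 q [ 0.556  0.802  1.452 -0.001  0.887 -0.909] F [-0.398 -2.766  5.345] w 0.017003942181392576
turn [ 0.    -0.     0.001] deg 0.04362601232772096 shift(old axes) [ 0.083 -0.332 -0.575] shift(new axes) [ 0.083 -0.332 -0.575] q6~ -0.742164748612236
```

Emit:
{"fn": "play_rows", "kwargs": {"rows": "0 0 0 2 0 0 1;0 0 0 0 0 0 1;0 0 0 0 0 0 1"}}

```text
time: 30.87
position: [0.4975, 0.4398, 0.0414]
tool_rot: [-0.473, 0.525, 0.473, 0.526]
ft_force: [-2.2, -4.0, 14.8]
grip_width: 0.017
```

Emit:
{"fn": "play_rows", "kwargs": {"rows": "0 0 0 -2 0 0 1;0 0 0 0 0 0 0.5;0 0 0 0 0 0 0.5;0 0 0 0 0 0 0.5;0 0 0 0 0 0 0.5;0 0 0 -10 0 0 0.5;0 0 0 -20 0 0 0.5;0 0 0 -30 0 0 0.5"}}

```text
time: 31.53
position: [0.4953, 0.4388, 0.0988]
tool_rot: [-0.472, 0.528, 0.473, 0.523]
ft_force: [-0.4, -0.3, 0.4]
grip_width: 0.0427
```

Emit:
{"fn": "play_rows", "kwargs": {"rows": "0 0 0 -30 0 0 0.5;0 0 0 -30 0 0 0.5;0 0 0 -30 0 0 0.5;0 0 0 -30 0 0 0.5;0 0 0 0 0 0 0.5;0 0 0 0 0 0 0.5;0 0 0 0 0 0 0.5;0 0 0 0 0 0 0.5"}}

```text
time: 32.2
position: [0.4962, 0.4393, 0.2192]
tool_rot: [-0.473, 0.527, 0.473, 0.525]
ft_force: [-0.6, -0.3, -0.4]
grip_width: 0.0438
```

```bash
python3 go.py .462 .0917 .2 84;python3 snap.py d3; python3 snap.py t6 top; python3 - <<'E'
import cv2,numpy as np
# ends of dark/pale handle can't be viewed cheaply: compare top pictures for scrapers
a=np.load("pics/top0.npy").astype(int);b=np.load("pics/t6.npy").astype(int)
for n,(r0,r1,c0,c1) in {"scrA":(175,226,240,265),"scrB":(112,165,263,288)}.items():
    print(n,np.abs(a[r0:r1,c0:c1]-b[r0:r1,c0:c1]).max(2).mean())
# red wrap centre in d3
im=np.load("pics/d3.npy");h=cv2.cvtColor(im,cv2.COLOR_BGR2HSV)
m=((h[...,0]<6)|(h[...,0]>174))&(h[...,1]>150)&(h[...,2]>60);ys,xs=np.nonzero(m);print("red",len(xs),xs.mean(),ys.mean(),ys.min(),ys.max())
E
```

```text
t 32.2 p [0.496 0.439 0.219] phi 83.93772264892284 q [ 0.556  0.584  1.332  0.     1.229 -0.909] F [-0.633 -0.277 -0.424] w 0.043770289759518764
turn [-0.001 -0.002 -0.003] deg 0.19975704872690178 shift(old axes) [  19.939   -2.739 -349.231] shift(new axes) [  19.238   -2.307 -349.273] q6~ -1.270138311872124
scrA 5.709019607843137
scrB 5.487547169811321
red 204 252.84313725490196 132.27941176470588 124 142
```

Loop_d is home too (stiff stop, force 5 to 15 N in under 1 mm), and the scrapers haven't moved. Now scraper_a.

Emit:
{"fn": "play_rows", "kwargs": {"rows": "0 0 0 2 -0.2 -26.9 0.3;0 0 0 2 -0.2 -26.9 0.3;0 0 0 2 -0.2 -26.9 0.3;0 0 0 2 -0.2 -26.9 0.3;0 0 0 2 -0.2 -26.9 0.3;0 0 0 2 -0.2 -26.9 0.3;0 0 0 2 -0.2 -26.9 0.3;0 0 0 2 -0.2 -26.9 0.3"}}

```text
time: 32.97
position: [0.4752, 0.2245, 0.2037]
tool_rot: [-0.473, 0.526, 0.473, 0.525]
ft_force: [0.5, -0.9, 0.1]
grip_width: 0.0607
```

Emit:
{"fn": "play_rows", "kwargs": {"rows": "0 0 0 2 0 -26.9 0.3;0 0 0 1 0 -26.9 0.3;0 0 0 0 0 -26.9 0.3;0 0 0 0 0 -26.9 0.3;0 0 0 0 0 -26.4 0.3;0 0 0 0 0 0 0.3;0 0 0 0 0 0 0.3;0 0 0 0 0 0 0.3"}}

```text
time: 33.63
position: [0.4618, 0.0928, 0.2013]
tool_rot: [-0.472, 0.526, 0.473, 0.526]
ft_force: [-0.2, -0.0, 0.5]
grip_width: 0.0608
```

```bash
python3 go.py .462 .0917 .003 84;python3 snap.py sa1; python3 - <<'E'
from mw import *
im=np.load("pics/sa1.npy");i=json.load(open("pics/sa1.json"));h=cv2.cvtColor(im,cv2.COLOR_BGR2HSV)
print("predicted px",[np.round(proj("wrist",[.462+l*np.cos(-.105),.0917+l*np.sin(-.105),.012],i)) for l in(-.075,.025,.075)])
m=(h[...,0]>50)&(h[...,0]<75)&(h[...,1]>150);n,l,s,c=cv2.connectedComponentsWithStats(m.astype(np.uint8))
for k in range(1,n):
    if s[k,4]>25: print(s[k],c[k],at("wrist",*c[k],.012,i)[:2])
g=(h[...,1]<60)&(h[...,2]>100);n,l,s,c=cv2.connectedComponentsWithStats(g.astype(np.uint8))
for k in range(1,n):
    if s[k,4]>80: print("grey",s[k],c[k],at("wrist",*c[k],.004,i)[:2])
E
```

```text
t 33.63 p [0.462 0.093 0.201] phi 83.8935783340157 q [-0.04   0.354  1.831  0.001  0.957 -1.505] F [-0.154 -0.028  0.46 ] w 0.060805377663865096
turn [-0.002  0.    -0.001] deg 0.12381244552171465 shift(old axes) [198.293  -0.48   -1.117] shift(new axes) [198.293  -0.276  -1.033] q6~ -1.270138311872124
predicted px [array([251., 111.]), array([251., 193.]), array([251., 231.])]
grey [ 13  95  31  53 175] [ 22.3771 120.7143] [ 0.34   -0.2392]
grey [432 130  19  20 280] [439.5357 140.0893] [0.4402 0.3588]
grey [ 234  192   35   37 1128] [250.32 211.68] [0.5135 0.0855]
grey [199 284  30  18 389] [214.1414 291.108 ] [0.6315 0.0193]
grey [490 355  22  29 365] [503.9507 372.6849] [1.1085 0.762 ]
```

Emit:
{"fn": "play_rows", "kwargs": {"rows": "0 0 0 20 -1 -1.5 0.3;0 0 0 35 0 0 0.3;0 0 0 35 0 0 0.3;0 0 0 35 0 0 0.3;0 0 0 35 0 0 0.3;0 0 0 20 0 0 0.3;0 0 0 7 0 0 0.3;0 0 0 3 0 0 0.3"}}

```text
time: 34.35
position: [0.462, 0.0919, 0.0103]
tool_rot: [-0.473, 0.526, 0.474, 0.525]
ft_force: [0.9, -0.4, 0.7]
grip_width: 0.0608
```

Emit:
{"fn": "play_rows", "kwargs": {"rows": "0 0 0 0 0 0 0.3;0 0 0 0 0 0 0.3;0 0 0 0 0 0 0.3"}}

```text
time: 34.6
position: [0.4639, 0.0911, 0.0131]
tool_rot: [-0.474, 0.525, 0.472, 0.526]
ft_force: [-0.1, 0.4, 0.2]
grip_width: 0.0609
```

```bash
python3 go.py .463 .091 .003 84
```

```text
t 34.6 p [0.464 0.091 0.013] phi 83.9650529325115 q [-0.043  0.711  1.963  0.     0.465 -1.509] F [-0.1    0.443  0.24 ] w 0.06094923783841979
turn [-0.001  0.     0.003] deg 0.1772207667367661 shift(old axes) [10.074  0.886 -0.229] shift(new axes) [10.077  0.856 -0.226] q6~ -1.27200602035327
```

Emit:
{"fn": "play_rows", "kwargs": {"rows": "0 0 0 5 0 0 0.3;0 0 0 4 0 0 0.3;0 0 0 0 0 0 0.3;0 0 0 0 0 0 1;0 0 0 0 0 0 1;0 0 0 0 0 0 1;0 0 0 0 0 0 1;0 0 0 0 0 0 1"}}

```text
time: 35.27
position: [0.4628, 0.0909, 0.0028]
tool_rot: [-0.473, 0.526, 0.473, 0.526]
ft_force: [-0.0, 1.2, -0.9]
grip_width: 0.0358
```

Emit:
{"fn": "play_rows", "kwargs": {"rows": "0 0 0 0 0 0 1;0 0 0 0 0 0 1;0 0 0 0 0 0 1;0 0 0 0 0 0 1;0 0 0 0 0 0 1"}}

```text
time: 35.68
position: [0.4628, 0.0909, 0.0028]
tool_rot: [-0.473, 0.526, 0.473, 0.526]
ft_force: [-0.4, 0.5, 0.0]
grip_width: 0.0194
```

Emit:
{"fn": "play_rows", "kwargs": {"rows": "0 0 0 -10 0 0 1;0 0 0 -20 0 0 1;0 0 0 -30 0 0 1;0 0 0 -30 0 0 1;0 0 0 -30 0 0 1;0 0 0 -30 0 0 1;0 0 0 -20 0 0 1;0 0 0 0 0 0 1"}}

```text
time: 36.35
position: [0.4653, 0.091, 0.1773]
tool_rot: [-0.475, 0.523, 0.471, 0.528]
ft_force: [0.0, 0.1, -0.1]
grip_width: 0.0197
```

```bash
python3 go.py .545 -.352 .17 87.1; python3 -c "
import numpy as np
a=np.radians(-2.9);
for y in(-.0853,0):print(.545-np.sin(a)*y,-.352+np.cos(a)*y)"
```

```text
t 36.35 p [0.465 0.091 0.177] phi 83.95690708182767 q [-0.043  0.392  1.857  0.     0.882 -1.509] F [ 0.017  0.091 -0.109] w 0.01967270589684318
turn [-0.055  0.     0.01 ] deg 3.191330071852633 shift(old axes) [   8.298 -125.797 -432.12 ] shift(new axes) [   7.35  -101.989 -438.367] q6~ -2.0936492791779213
0.5406844222114564 -0.4371907611678111
0.545 -0.352
```

Emit:
{"fn": "play_rows", "kwargs": {"rows": "-0.055 0 0 0 0 0 1;0 0 0 0 -5.2 -26.2 1;0 0 0 0 -5.2 -26.2 1;0 0 0 0 -5.2 -26.2 1;0 0 0 0 -5.2 -26.2 1;0 0 0 0 -5.2 -26.2 1;0 0 0 0 -5.2 -26.2 1;0 0 0 0 -5.2 -26.2 1"}}

```text
time: 37.02
position: [0.4889, -0.095, 0.1721]
tool_rot: [-0.486, 0.513, 0.488, 0.512]
ft_force: [0.2, 0.8, -0.6]
grip_width: 0.0195
```

Emit:
{"fn": "play_rows", "kwargs": {"rows": "0 0 0 0 -5.2 -26.2 1;0 0 0 0 -5.2 -26.2 1;0 0 0 0 -5.2 -26.2 1;0 0 0 0 -5.2 -26.2 1;0 0 0 0 -5.2 -26.2 1;0 0 0 0 -5.2 -26.2 1;0 0 0 0 -5.2 -26.2 1;0 0 0 0 -5.2 -26.2 1"}}

```text
time: 37.68
position: [0.5199, -0.3062, 0.1717]
tool_rot: [-0.486, 0.513, 0.488, 0.513]
ft_force: [-0.7, 0.0, -1.6]
grip_width: 0.0199
```

Emit:
{"fn": "play_rows", "kwargs": {"rows": "0 0 0 0 -5.2 -26.2 1;0 0 0 0 -5.2 -26.2 1;0 0 0 0 -5.2 -26.2 1;0 0 0 0 -5.2 -26.2 1;0 0 0 0 -5.2 -26.2 1;0 0 0 0 0 0 1;0 0 0 0 0 0 1;0 0 0 0 0 0 1"}}

```text
time: 38.35
position: [0.5391, -0.4364, 0.1714]
tool_rot: [-0.486, 0.512, 0.488, 0.513]
ft_force: [0.9, 0.1, -0.3]
grip_width: 0.0191
```

```bash
python3 go.py .5407 -.4372 .01 87.1;python3 snap.py sa2
```

```text
t 38.35 p [ 0.539 -0.436  0.171] phi 87.07150475307697 q [-0.841  0.676  1.289  0.     1.18  -2.361] F [ 0.902  0.135 -0.29 ] w 0.019100558031047155
turn [-0.     0.003 -0.002] deg 0.21355855737657928 shift(old axes) [161.436  -2.021  -1.235] shift(new axes) [161.443  -1.654  -0.765] q6~ -2.200133463478484
```

View pics/sa2.png

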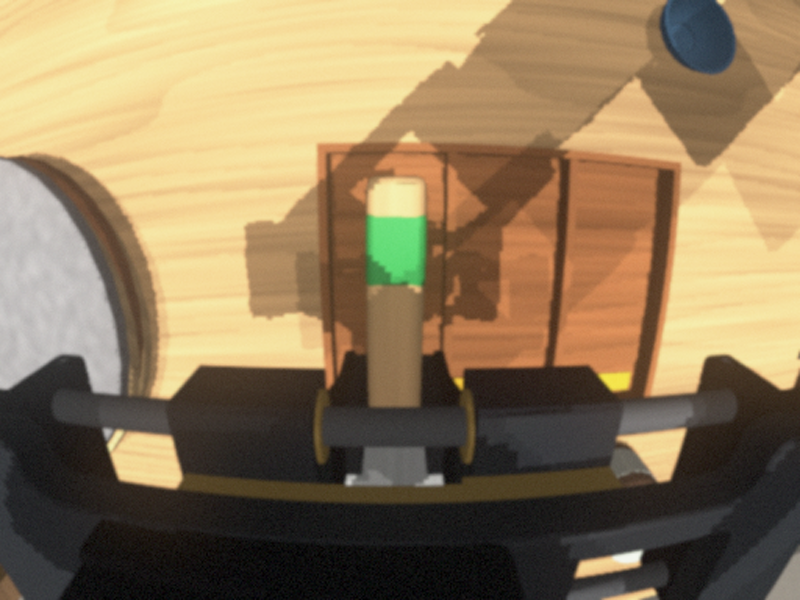

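Scraper_a hangs level and in line, butt (396,178). The tray's near rim corners are at (319,145) and (680,163), and the grey round bat's edge is near (155,300).

```bash
python3 - <<'E'
from mw import *
print([W("sa2",*q,.03) for q in((319,145),(680,163))]);fit([[-.1,-.131],[-.1,.131]],[W("sa2",*q,.03) for q in((319,145),(680,163))],"tray")
print("divider",W("sa2",444,152,.03),"end butt",W("sa2",396,180,.18)-[.539,-.436])
for z in(0,.06):print("bat edge",z,W("sa2",158,300,z),W("sa2",125,330,z))
E
```

```text
[array([ 0.4415, -0.4793]), array([ 0.4542, -0.2197])]
tray [ 0.5477 -0.3544] yaw -2.790830335330703 res 0.0010307449788899692
divider [ 0.4508 -0.3987] end butt [-0.0741  0.0043]
bat edge 0 [ 0.5468 -0.6293] [ 0.5716 -0.6694]
bat edge 0.06 [ 0.5316 -0.594 ] [ 0.5519 -0.6269]
```

Emit:
{"fn": "play_rows", "kwargs": {"rows": "0 0 0 20 -2.5 -1.5 1;0 0 0 30 0 0 1;0 0 0 30 0 0 1;0 0 0 30 0 0 1;0 0 0 25 0 0 1;0 0 0 12 0 0 1;0 0 0 0 0 0 1;0 0 0 0 0 0 1"}}

```text
time: 39.07
position: [0.5426, -0.4385, 0.0258]
tool_rot: [-0.487, 0.512, 0.488, 0.512]
ft_force: [0.7, -0.2, -0.1]
grip_width: 0.0196
```

```bash
python3 go.py .542 -.438 .009 87.1
```

```text
t 39.07 p [ 0.543 -0.438  0.026] phi 87.13960272992556 q [-0.839  0.859  1.359  0.     0.925 -2.36 ] F [ 0.735 -0.217 -0.112] w 0.019575259082277505
turn [ 0.001  0.001 -0.001] deg 0.06408859094169073 shift(old axes) [16.806  0.607  0.43 ] shift(new axes) [16.805  0.617  0.44 ] q6~ -2.199853205185904
```

Emit:
{"fn": "play_rows", "kwargs": {"rows": "0 0 0 8 0 0 1;0 0 0 5 0 0 1;0 0 0 3 0 0 1;0 0 0 0 0 0 1;0 0 0 0 0 0 1"}}

```text
time: 39.48
position: [0.5425, -0.4394, 0.0101]
tool_rot: [-0.487, 0.513, 0.487, 0.513]
ft_force: [0.2, -0.2, -0.0]
grip_width: 0.0192
```

Emit:
{"fn": "play_rows", "kwargs": {"rows": "0 0 0 0 0 0 0.66;0 0 0 0 0 0 0.66;0 0 0 0 0 0 0.66;0 0 0 0 0 0 0.66;0 0 0 -5 0 0 0.66;0 0 0 -20 0 0 0.66;0 0 0 -30 0 0 0.66;0 0 0 -30 0 0 0.66"}}

```text
time: 40.15
position: [0.5418, -0.4386, 0.0948]
tool_rot: [-0.486, 0.512, 0.488, 0.513]
ft_force: [0.2, 0.4, -0.9]
grip_width: 0.0293
```

Emit:
{"fn": "play_rows", "kwargs": {"rows": "0 0 0 -30 0 0 0.66;0 0 0 -30 0 0 0.66;0 0 0 -30 0 0 0.4;0 0 0 -30 0 0 0.4;0 0 0 0 0 0 0.3;0 0 0 0 0 0 0.3"}}

```text
time: 40.65
position: [0.5435, -0.4404, 0.2181]
tool_rot: [-0.489, 0.513, 0.485, 0.512]
ft_force: [-0.2, -0.4, -1.3]
grip_width: 0.0483
```

```bash
python3 go.py .664 .013 .2 -99.3; python3 snap.py sa3;python3 snap.py t7 top; python3 - <<'E'
import cv2,numpy as np
from mw import *
a=np.load("pics/top0.npy").astype(int);b=np.load("pics/t7.npy").astype(int)
print("scrB diff",np.abs(a[112:165,263:288]-b[112:165,263:288]).max(2).mean())
im=np.load("pics/sa3.npy");i=json.load(open("pics/sa3.json"));h=cv2.cvtColor(im,cv2.COLOR_BGR2HSV)
for nm,m,z in(("green",(h[...,0]>50)&(h[...,0]<75)&(h[...,1]>150),.018),("grey",(h[...,1]<70)&(h[...,2]>100),.010)):
    n,l,s,c=cv2.connectedComponentsWithStats(m.astype(np.uint8))
    for k in range(1,n):
        if s[k,4]>60: print(nm,s[k],at("wrist",*c[k],z,i)[:2])
E
```

```text
t 40.65 p [ 0.543 -0.44   0.218] phi 87.09351841182561 q [-0.84   0.633  1.237  0.     1.265 -2.36 ] F [-0.155 -0.397 -1.333] w 0.04827498186696398
turn [-3.03  -0.007 -0.006] deg 173.60596781061795 shift(old axes) [ 16.562 -97.325 458.962] shift(new axes) [  18.14    45.69  -466.879] q6~ 1.7526877595351724
scrB diff 10.19245283018868
grey [    0    94   100   158 12202] [ 0.5298 -0.7617]
grey [ 236  184   35   40 1122] [ 0.5923 -0.4424]
grey [498 189  14  30 271] [0.6174 0.0048]
grey [434 261  10  13  63] [ 0.7191 -0.1341]
grey [490 349  22  35 401] [1.1655 0.279 ]
```

```bash
python3 - <<'E'
import cv2,numpy as np
from mw import *
for f in("top0","t6","t7"):
    im=np.load(f"pics/{f}.npy");h=cv2.cvtColor(im,cv2.COLOR_BGR2HSV)[100:235,235:320]
    for nm,m,z in(("yellow",(h[...,0]>26)&(h[...,0]<36)&(h[...,1]>140),.012),("grey",(h[...,1]<45)&(h[...,2]>110),.004),("green",(h[...,0]>50)&(h[...,0]<80)&(h[...,1]>120),.012)):
        n,l,s,c=cv2.connectedComponentsWithStats(m.astype(np.uint8))
        for k in range(1,n):
            if s[k,4]>15: print(f,nm,s[k,4],c[k]+[235,100],at("top",c[k][0]+235,c[k][1]+100,z)[:2])
E
```

```text
top0 yellow 33 [279.4242 122.9697] [0.7148 0.0046]
top0 grey 175 [273.1371 153.28  ] [0.6159 0.0226]
top0 grey 171 [252.5848 184.5965] [0.5117 0.0873]
top0 green 16 [248.  215.5] [0.4109 0.0997]
top0 green 17 [302.9412 216.3529] [ 0.4124 -0.0776]
t6 yellow 33 [279.4242 123.    ] [0.7147 0.0046]
t6 grey 177 [273.1299 153.1638] [0.6163 0.0227]
t6 grey 170 [252.6176 184.6647] [0.5115 0.0872]
t7 yellow 34 [279.3529 122.9706] [0.7148 0.0048]
t7 grey 178 [273.1348 153.1742] [0.6162 0.0226]
```

Emit:
{"fn": "play_rows", "kwargs": {"rows": "0.124 0 0 0 0 0 0.3;0 0 0 0 -2.4 25.9 0.3;0 0 0 0 -2.4 25.9 0.3;0 0 0 0 -2.4 25.9 0.3;0 0 0 0 -2.4 25.9 0.3;0 0 0 0 -2.4 25.9 0.3;0 0 0 0 -2.4 25.9 0.3;0 0 0 0 -2.4 25.9 0.3"}}

```text
time: 41.42
position: [0.5895, -0.2617, 0.2124]
tool_rot: [-0.453, 0.542, 0.456, 0.541]
ft_force: [0.3, -0.7, 0.9]
grip_width: 0.0606
```

Emit:
{"fn": "play_rows", "kwargs": {"rows": "0 0 0 0 -2.4 25.9 0.3;0 0 0 0 -2.4 25.9 0.3;0 0 0 0 -2.4 25.9 0.3;0 0 0 0 -2.4 25.9 0.3;0 0 0 0 -2.4 25.9 0.3;0 0 0 0 -2.4 25.9 0.3;0 0 0 0 -2.4 25.9 0.3;0 0 0 0 -2.4 25.9 0.3"}}

```text
time: 42.08
position: [0.6443, -0.0614, 0.2124]
tool_rot: [-0.453, 0.543, 0.456, 0.541]
ft_force: [0.2, -0.4, -0.3]
grip_width: 0.0611
```

Emit:
{"fn": "play_rows", "kwargs": {"rows": "0 0 0 0 -2.4 25.9 0.3;0 0 0 0 -2.4 25.9 0.3;0 0 0 0 -2.4 25.9 0.3;0 0 0 0 0 0 0.3;0 0 0 0 0 0 0.3;0 0 0 0 0 0 0.3"}}

```text
time: 42.58
position: [0.6651, 0.012, 0.2131]
tool_rot: [-0.454, 0.543, 0.455, 0.541]
ft_force: [-0.4, -0.8, -0.5]
grip_width: 0.0612
```

```bash
python3 go.py .667 .0122 .003 80; python3 snap.py sb1; python3 - <<'E'
from mw import *
im=np.load("pics/sb1.npy");i=json.load(open("pics/sb1.json"));h=cv2.cvtColor(im,cv2.COLOR_BGR2HSV)
for nm,m,z in(("yellow",(h[...,0]>24)&(h[...,0]<36)&(h[...,1]>170),.012),("grey",(h[...,1]<60)&(h[...,2]>100),.004)):
    n,l,s,c=cv2.connectedComponentsWithStats(m.astype(np.uint8))
    for k in range(1,n):
        if s[k,4]>60: print(nm,s[k],at("wrist",*c[k],z,i)[:2])
E
```

```text
t 42.58 p [0.665 0.012 0.213] phi 80.00555771965224 q [-0.149  0.594  1.331 -0.001  1.22  -1.545] F [-0.42  -0.838 -0.462] w 0.06119121069806656
turn [ 0.    -0.001 -0.003] deg 0.18713011882087283 shift(old axes) [210.114  -2.527   0.74 ] shift(new axes) [210.122  -1.863   0.568] q6~ -1.3779745863812167
yellow [391  40  14  12 137] [0.5282 0.2295]
yellow [431  45  10  11  73] [0.534  0.2934]
yellow [468  52  31  14 239] [0.5447 0.3879]
yellow [ 43 183  28  11 212] [ 0.634  -0.2774]
yellow [  9 189  23  12 179] [ 0.6297 -0.3633]
yellow [  0 199  62  11 132] [ 0.6477 -0.3457]
yellow [246 204  13  17 185] [0.7173 0.0027]
grey [415  48  23  28 156] [0.5542 0.2759]
grey [453  54  21  26 120] [0.5611 0.3458]
grey [ 235  114   35   43 1096] [0.6157 0.021 ]
grey [ 401  159   87   75 2023] [0.7525 0.2896]
grey [491 350  21  34 374] [1.3719 0.6517]
grey [405 377  16   7  76] [1.1931 0.2888]
```

Emit:
{"fn": "play_rows", "kwargs": {"rows": "0 0 0 20 -0.5 0 0.3;0 0 0 35 0 0 0.3;0 0 0 35 0 0 0.3;0 0 0 35 0 0 0.3;0 0 0 35 0 0 0.3;0 0 0 25 0 0 0.3;0 0 0 12 0 0 0.3;0 0 0 5 0 0 0.3"}}

```text
time: 43.3
position: [0.6646, 0.011, 0.01]
tool_rot: [-0.453, 0.543, 0.455, 0.541]
ft_force: [-0.1, 0.8, -0.6]
grip_width: 0.061
```

Emit:
{"fn": "play_rows", "kwargs": {"rows": "0 0 0 0 0 0 0.3;0 0 0 0 0 0 0.3;0 0 0 0 0 0 0.3"}}

```text
time: 43.55
position: [0.6682, 0.0117, 0.0149]
tool_rot: [-0.455, 0.541, 0.453, 0.543]
ft_force: [0.0, -0.6, -0.0]
grip_width: 0.0608
```

```bash
python3 go.py .666 .0122 .003 80
```

```text
t 43.55 p [0.668 0.012 0.015] phi 79.97069020118619 q [-0.149  0.844  1.449 -0.     0.844 -1.545] F [ 0.002 -0.583 -0.024] w 0.060819931653026814
turn [-0.001  0.     0.004] deg 0.23137103575965184 shift(old axes) [11.9    2.333  0.113] shift(new axes) [11.909  2.285  0.115] q6~ -1.3779471318344763
```

Emit:
{"fn": "play_rows", "kwargs": {"rows": "0 0 0 6 1.2 0 0.3;0 0 0 4.5 0 0 0.3;0 0 0 0 0 0 0.3;0 0 0 0 0 0 1;0 0 0 0 0 0 1;0 0 0 0 0 0 1;0 0 0 0 0 0 1;0 0 0 0 0 0 1"}}

```text
time: 44.22
position: [0.6655, 0.0124, 0.0023]
tool_rot: [-0.455, 0.542, 0.454, 0.542]
ft_force: [-0.6, -0.3, 0.4]
grip_width: 0.0353
```

Emit:
{"fn": "play_rows", "kwargs": {"rows": "0 0 0 0 0 0 1;0 0 0 0 0 0 1;0 0 0 0 0 0 1;0 0 0 0 0 0 1;0 0 0 0 0 0 1"}}

```text
time: 44.63
position: [0.6654, 0.0124, 0.0023]
tool_rot: [-0.454, 0.542, 0.454, 0.542]
ft_force: [-0.3, -0.2, 0.7]
grip_width: 0.0195
```

Emit:
{"fn": "play_rows", "kwargs": {"rows": "0 0 0 -10 0 0 1;0 0 0 -20 0 0 1;0 0 0 -30 0 0 1;0 0 0 -35 0 0 1;0 0 0 -35 0 0 1;0 0 0 -30 0 0 1;0 0 0 -20 0 0 1;0 0 0 0 0 0 1"}}

```text
time: 45.3
position: [0.6688, 0.012, 0.1889]
tool_rot: [-0.458, 0.539, 0.451, 0.544]
ft_force: [1.2, 0.6, 0.4]
grip_width: 0.0194
```

```bash
python3 go.py .546 -.353 .17 -92.9
```

```text
t 45.3 p [0.669 0.012 0.189] phi 79.99532423020419 q [-0.149  0.618  1.357  0.     1.155 -1.545] F [1.196 0.647 0.37 ] w 0.019376974750462718
turn [3.018 0.018 0.001] deg 172.89534403175094 shift(old axes) [  18.148   57.694 -380.803] shift(new axes) [  18.937 -104.134  370.765] q6~ 1.0474858398205171
```

Emit:
{"fn": "play_rows", "kwargs": {"rows": "0.12 0 0 0 0 0 1;0.12 0 0 0 0 0 1;0.12 0 0 0 0 0 1;0.12 0 0 0 0 0 1;0.12 0 0 0 0 0 1;0.12 0 0 0 0 0 1;0.12 0 0 0 0 0 1;0.12 0 0 0 0 0 1"}}

```text
time: 45.97
position: [0.6643, 0.0125, 0.1809]
tool_rot: [-0.151, 0.692, 0.151, 0.69]
ft_force: [0.1, -0.6, -0.6]
grip_width: 0.0195
```

Emit:
{"fn": "play_rows", "kwargs": {"rows": "0.12 0 0 0 0 0 1;0.12 0 0 0 0 0 1;0.12 0 0 0 0 0 1;0.12 0 0 0 0 0 1;0.12 0 0 0 0 0 1;0.12 0 0 0 0 0 1;0.12 0 0 0 0 0 1;0.12 0 0 0 0 0 1"}}

```text
time: 46.63
position: [0.6643, 0.0125, 0.1809]
tool_rot: [0.185, 0.683, -0.185, 0.682]
ft_force: [-0.0, 0.5, 0.3]
grip_width: 0.0195
```

Emit:
{"fn": "play_rows", "kwargs": {"rows": "0.12 0 0 0 0 0 1;0.12 0 0 0 0 0 1;0.12 0 0 0 0 0 1;0.12 0 0 0 0 0 1;0.12 0 0 0 0 0 1;0.12 0 0 0 0 0 1;0.12 0 0 0 0 0 1;0.12 0 0 0 0 0 1"}}

```text
time: 47.3
position: [0.6643, 0.0126, 0.1809]
tool_rot: [0.479, 0.521, -0.48, 0.519]
ft_force: [0.9, -0.2, -0.7]
grip_width: 0.0199
```

Emit:
{"fn": "play_rows", "kwargs": {"rows": "0.12 0 0 0 0 0 1;0.018 0 0 0 0 0 1;0 0 0 0 -7.2 26.5 1;0 0 0 0 -7.2 26.5 1;0 0 0 0 -7.2 26.5 1;0 0 0 0 -7.2 26.5 1;0 0 0 0 -7.2 26.5 1;0 0 0 0 -7.2 26.5 1"}}

```text
time: 47.97
position: [0.613, -0.145, 0.1815]
tool_rot: [-0.512, -0.488, 0.512, -0.487]
ft_force: [0.6, -0.0, -0.0]
grip_width: 0.0193
```

Emit:
{"fn": "play_rows", "kwargs": {"rows": "0 0 0 0 -7.2 26.5 1;0 0 0 0 -7.2 26.5 1;0 0 0 0 -7.2 26.5 1;0 0 0 0 -7.2 26.5 1;0 0 0 0 -7.2 26.5 1;0 0 0 0 -7.2 26.5 1;0 0 0 0 -7.2 26.5 1;0 0 0 0 -7.2 26.5 1"}}

```text
time: 48.63
position: [0.5446, -0.3538, 0.1815]
tool_rot: [-0.512, -0.488, 0.512, -0.487]
ft_force: [1.3, -0.2, -0.5]
grip_width: 0.0195
```

Emit:
{"fn": "play_rows", "kwargs": {"rows": "0 0 0 0 0 0 1;0 0 0 0 0 0 1;0 0 0 0 0 0 1"}}

```text
time: 48.88
position: [0.5452, -0.3521, 0.1815]
tool_rot: [0.513, 0.488, -0.512, 0.486]
ft_force: [-0.5, -0.9, -0.3]
grip_width: 0.0196
```

```bash
python3 go.py .546 -.353 .009 -92.9; python3 snap.py sb2; python3 - <<'E'
from mw import *
im=np.load("pics/sb2.npy");i=json.load(open("pics/sb2.json"));h=cv2.cvtColor(im,cv2.COLOR_BGR2HSV);p=readout.get_obs()["position"]
for nm,m,z in(("yellow",(h[...,0]>24)&(h[...,0]<36)&(h[...,1]>170),p[2]+.009),):
    n,l,s,c=cv2.connectedComponentsWithStats(m.astype(np.uint8))
    for k in range(1,n):
        if s[k,4]>60: print(nm,s[k],c[k],at("wrist",*c[k],z,i)[:2]-p[:2])
print("where butt would be",proj("wrist",p+[-.075,.004,.009],i),"or",proj("wrist",p+[.075,-.004,.009],i))
E
```

```text
t 48.88 p [ 0.545 -0.352  0.182] phi -92.88847496817803 q [-0.746  0.606  1.407  0.001  1.131  0.875] F [-0.523 -0.87  -0.25 ] w 0.019598570863038647
turn [ 0.    -0.002  0.001] deg 0.12577270510375532 shift(old axes) [172.507   1.018   1.126] shift(new axes) [172.509   0.809   0.812] q6~ 1.0474858398205171
yellow [138  90  34   5  87] [153.2989  92.2874] [0.0897 0.0472]
yellow [152  96  60  15 622] [182.6383 102.7685] [0.0824 0.0315]
yellow [221 102  29   6  95] [233.2    104.8947] [0.0791 0.0053]
yellow [239 306  22   6  91] [249.9451 308.4945] [-0.0453  0.0034]
where butt would be (np.float64(251.3467108978622), np.float64(340.5008221178226)) or (np.float64(251.9011374057986), np.float64(111.88981858605702))
```

Emit:
{"fn": "play_rows", "kwargs": {"rows": "0 0 0 20 0 0.8 1;0 0 0 30 0 0 1;0 0 0 30 0 0 1;0 0 0 30 0 0 1;0 0 0 30 0 0 1;0 0 0 16 0 0 1;0 0 0 0 0 0 1;0 0 0 0 0 0 1"}}

```text
time: 49.6
position: [0.5457, -0.352, 0.0254]
tool_rot: [-0.512, -0.489, 0.512, -0.487]
ft_force: [0.2, -0.0, 0.2]
grip_width: 0.0196
```

```bash
python3 go.py .546 -.353 .009 -92.9
```

```text
t 49.6 p [ 0.546 -0.352  0.025] phi -92.80982163869201 q [-0.745  0.813  1.494  0.     0.837  0.875] F [ 0.2   -0.003  0.232] w 0.01957762870974223
turn [ 0.002 -0.002  0.002] deg 0.17509338499154903 shift(old axes) [16.384  0.421  1.061] shift(new axes) [16.387  0.392  1.031] q6~ 1.0474858398205171
```

Emit:
{"fn": "play_rows", "kwargs": {"rows": "0 0 0 8 0 0 1;0 0 0 5 0 0 1;0 0 0 3 0 0 1;0 0 0 0 0 0 1;0 0 0 0 0 0 1"}}

```text
time: 50.02
position: [0.5458, -0.3539, 0.0107]
tool_rot: [0.513, 0.487, -0.513, 0.487]
ft_force: [0.1, -0.5, 0.3]
grip_width: 0.0198
```

Emit:
{"fn": "play_rows", "kwargs": {"rows": "0 0 0 0 0 0 0.66;0 0 0 0 0 0 0.66;0 0 0 0 0 0 0.66;0 0 0 0 0 0 0.66;0 0 0 -5 0 0 0.66;0 0 0 -20 0 0 0.66;0 0 0 -30 0 0 0.66;0 0 0 -30 0 0 0.66"}}

```text
time: 50.68
position: [0.545, -0.3531, 0.0954]
tool_rot: [-0.513, -0.488, 0.513, -0.486]
ft_force: [0.5, -0.6, 0.3]
grip_width: 0.0293
```

Emit:
{"fn": "play_rows", "kwargs": {"rows": "0 0 0 -30 0 0 0.66;0 0 0 -30 0 0 0.66;0 0 0 -35 0 0 0.3;0 0 0 -35 0 0 0.3;0 0 0 -35 -10 0 0.2;0 0 0 0 -30 0 0.2;0 0 0 0 -30 0 0.2;0 0 0 0 0 0 0.2"}}

```text
time: 51.35
position: [0.4708, -0.3485, 0.2612]
tool_rot: [-0.512, -0.488, 0.514, -0.485]
ft_force: [-0.1, -0.1, -0.3]
grip_width: 0.0616
```

```bash
python3 go.py; python3 snap.py e1;python3 snap.py e2 top;python3 snap.py e3 scene; python3 - <<'E'
import cv2,numpy as np
a=np.load("pics/e1.npy")[20:270,80:450];b=np.load("pics/e2.npy")[110:240,120:250];c=np.load("pics/e3.npy")[115:275,100:400]
r=lambda x,s:cv2.resize(x,s,interpolation=2)
top=np.hstack([r(a,(400,270)),r(b,(400,270))[:, :400]])
cv2.imwrite("pics/fin.png",np.vstack([top,r(c,(800,330))]))
E
```

```text
t 51.35 p [ 0.471 -0.348  0.261] phi -93.01828794423852 q [-0.827  0.434  1.485 -0.002  1.226  0.797] F [-0.108 -0.102 -0.253] w 0.061600433221144495
```

View pics/fin.png

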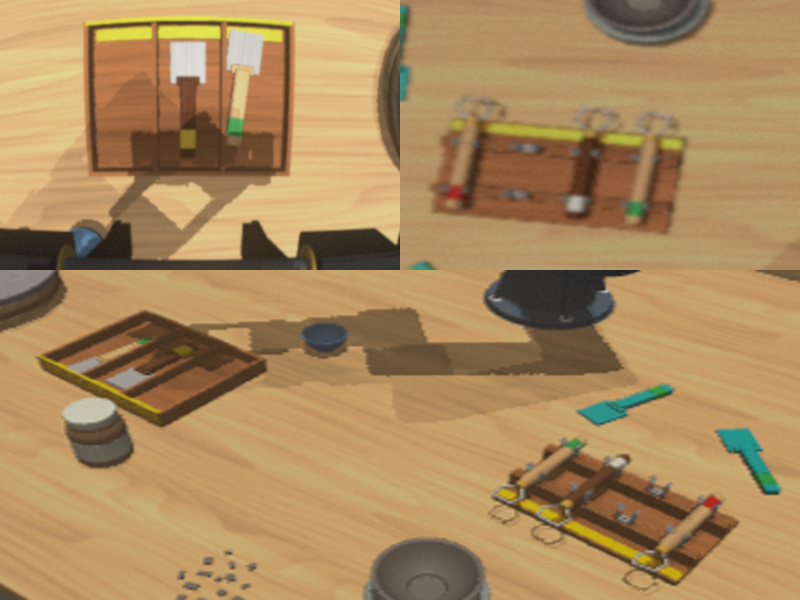

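The loops are clipped with their loops at the stripe, and scraper_b is placed well. Scraper_a now lies about 9° askew and pushed towards the yellow wall, so it was probably knocked. I'll measure it and fix it.

```bash
python3 - <<'E'
from mw import *
i=json.load(open("pics/e1.json"))
f=lambda x,y,z:at("wrist",80+x*.925,20+y*250/270,z,i)[:2]
a=np.radians(-2.85);t=np.array([.546,-.353]);u=np.array([np.cos(a),np.sin(a)]);v=np.array([-u[1],u[0]])
L=lambda p:np.array([(p-t)@u,(p-t)@v])*1000
for n,x,y,z in(("a blade L",232,31,.010),("a blade R",263,36,.010),("a blade RB",258,75,.010),("a blade LB",228,70,.010),("a butt",234,144,.018),("b blade L",172,42,.01),("b blade R",205,42,.01),("b butt",188,154,.018),("tray rim TL",86,24,.03),("TR",295,22,.03),("BR",290,175,.03),("BL",90,173,.03),("floor end",190,38,.006)):
    print(n,L(f(x,y,z)))
E
```

```text
a blade L [ 86.4072 -57.2609]
a blade R [ 81.9859 -97.7036]
a blade RB [ 29.6393 -91.0721]
a blade LB [ 34.6649 -52.0002]
a butt [-60.3906 -59.9783]
b blade L [70.7795 18.8076]
b blade R [ 70.7321 -22.8042]
b butt [-73.6497  -0.9734]
tray rim TL [ 97.3538 125.1442]
TR [ 100.401  -134.9551]
BR [ -98.1562 -134.402 ]
BL [-94.9016 126.5125]
floor end [76.6066 -3.9414]
```

```bash
python3 - <<'E'
from mw import *
a=np.radians(-6.05);t=np.array([.476,.348]);u=np.array([np.cos(a),np.sin(a)]);v=np.array([-u[1],u[0]])
i=json.load(open("pics/e2.json"));im=np.load("pics/e2.npy");h=cv2.cvtColor(im,cv2.COLOR_BGR2HSV)
for nm,m in(("red",((h[...,0]<6)|(h[...,0]>174))&(h[...,1]>140)),("green",(h[...,0]>45)&(h[...,0]<80)&(h[...,1]>110)),("white",(h[...,1]<45)&(h[...,2]>110))):
    m=m.astype(np.uint8);m[:160]=0;m[225:]=0;m[:,:130]=0;m[:,215:]=0
    n,l,s,c=cv2.connectedComponentsWithStats(m)
    for k in range(1,n):
        if s[k,4]>8:
            p=at("top",*c[k],.055,i)[:2]+[.0017,-.0018]-t;print(nm,s[k,4],[p@u*1000,p@v*1000])
E
```

```text
red 29 [np.float64(-41.445425034549174), np.float64(92.78370078540743)]
green 22 [np.float64(-42.36010271830856), np.float64(-92.4741221484025)]
white 33 [np.float64(-40.97692853757013), np.float64(-31.077340794425773)]
```

```bash
python3 -c "
from rig import robot;print(robot.hand_in())"
```

```text
the job is handed in; nothing more can be done
None
```

I handed the job in after about 51 s of robot time with every tool put away. One scraper, scraper_a, lies about 7° off its compartment's axis.

**Loops:** loop_b was pulled out, turned round and snapped back into pair 1. Loop_a went into pair 0 and loop_d into pair 3. Loop_c was not there.
- Loop_a and loop_d met a stiff stop when pressed in. For loop_b I relied on its seated height and a 6 N push-back.
- In the last pictures all three lie in both clips, with their loops at the yellow stripe. Their wraps sit at the same point along the rack to within about 1.5 mm, which agrees with loop_b measured as centred.

**Scrapers:** scraper_a is in the right compartment and scraper_b in the middle one, both flat with the blade at the yellow end. Scraper_c was not there.
- Scraper_b is straight and centred to about 2 mm.
- Scraper_a was straight when I let it go, but the last picture shows it shifted and turned, about 12 mm nearer the yellow wall and 16 mm nearer the divider. It was probably knocked.
- By my measurement scraper_a is still flat and clear of the walls. I left it because the fingers would have hit the divider if I had tried to grip it again.

**Other checks:** the clay dish, blue bowl, jar and turquoise look-alikes were not touched, and the last pictures showed no sign that they had moved. The grip never visibly slipped, and the arm was clear of everything at hand-in.

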